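Stack the press spacers, then show the pusher to the inspection camera

ROBOT

A 6-joint arm with a two-finger parallel gripper is mounted at the origin on a cart in front of the work surface, level with it; the furniture and walls round the work are solid. World frame = base frame: x ahead of the robot, y to its left, z up, the work surface at z = 0. Lengths are in m, angles in rad, forces in N, time in s.
With the tool pointing down it reaches from about 0.3 to 0.775 m from the base axis. Payload 14.6 kg.
Tool frame: the origin (TCP) lies on the mounting face of the last link; the fingertips stand 199 mm ahead of it and the grasp point (between the pads) lies 180 mm ahead of it; z points along the fingers, y is the line along which they close (so a half turn about z gives the same grasp; the last joint's range is limited). The gripper opens to 94 mm and grips with 3 to 60 N. Pads are 16 mm wide; open, the fingers measure 119 mm over their backs; the gripper's body (75 mm by 177 mm) begins 78 mm behind the grasp point.
Start: joints at [1.183, 0.3, 1.521, -0, 1.321, -0.067], TCP at [0.173, 0.522, 0.405] pointing down, gripper open.
Joint ranges: [-3.03, 3.03], [-0.79, 2.21], [0.23, 2.52], [-1.04, 4.18], [0, 3.07], [-2.55, 2.55]. Speed limits (rad/s): [2.22, 2.22, 2.57, 3.14, 3.14, 3.14].

INTERFACE

Orientations are given as [roll, pitch, yaw] about the fixed x, y, z axes, in that order (R = Rz(yaw) Ry(pitch) Rx(roll)).
In Python, from station import telemetry, cams, workorder, finder gives the robot as it stands.
- The arm moves only by the tool jog_arm, never from a script. Its argument "rows" is a list of rows, each an object with "gripper": the finger opening in m, from 0 to 0.094; "slide": the shift along the tool's x, y, z in m, a list of three; "spin": the turn about the tool's z in rad. In form: [{"gripper": gripper, "slide": [tx, ty, tz], "spin": spin}, ...]. A call has 1 to 8 rows; each row is the pose to reach, as a shift and turn from the pose commanded when the call began, along the tool's axes at that moment; what a row does not reach only later rows make up. A row lasts 1/10 s, in which the tool goes at most 50 mm and 8.59 degrees, less where a joint would pass 70% of its speed; a pose out of reach is approached as far as the arm can. A call with a gripper value outside its range is refused whole. The fingers move at their own pace and stop on an object; "squeeze" is the grip in N (left out, the last holds). Time passes only in rows, so rows that repeat a pose let the fingers close. It gives the time, the measured TCP pose, the force, the opening and the grip force at its end, in the units of the state.
- telemetry.get_obs(): the state, without advancing time (a new reading comes with each control period).
- cams.camera(name): name is "side" or "top" or "wrist"; returns (picture, depth): 480x640x3 uint8, red, green, blue; 480x640 float32, m along the optical axis (not along the pixel's ray), 0 where there is no reading.
- cams.camera_info(name): a dict with "camera_matrix" (3x3 intrinsics, pixels), "R" (3x3) and "t" (3): a world point X has camera coordinates R X + t; the wrist camera has in their place "tool_from_camera" (4x4, takes a point from camera to tool coordinates, whose origin is the TCP and whose axes are the flange's). Camera axes: x right, y down, z forward; pixel columns grow to the right and rows downward; lengths in m; the calibration is good to about 2 mm. A picture is of the moment at which its call begins: read the wrist's pose just before it. camera_info takes no time and is no camera call.
- workorder.hand_in(): hands the job in; it is judged then, once.
Trained networks look in the newest picture that a camera, given by its name, has taken for a name from the list of things; names that differ only in an ending like _2 or _b are one class to them, and where a whole thing is asked for, a point or a joint stands for the part that bears it (a point fixed in the world has none). Each returns a list of dicts, best first, with "confidence" (0 to 1); they miss things now and then, are a little off and sometimes report something else, mostly with a low value. They report only what shows in the picture. A call takes as long as a camera call. They do not tell look-alikes from the thing itself.
- finder.find_in(target, camera): "point" ([x, y, z] in m, in world coordinates, good to about 4 mm: the middle of the surface that is visible of it).
- finder.masks_of(target, camera): "region" (480x640 bool, what is visible of it).
The state is a dict: "time_s": time; "qpos": joint angles; "joint_vel": joint speeds; "tau": joint torques, N m; "ee_pos": TCP position; "eef_rot": TCP orientation; "force": force on the tool from outside, world axes, zero at the start; "moment": the same for the moment, N m; "grip_width": finger opening in m; "grip_force": force on a finger pad.
Only numpy, scipy, OpenCV 4.12 (cv2) and the standard library are available. Lean on these libraries where they do the work, as an engineer would, in place of code of your own. Each camera call takes 0.05 s, during which the arm holds its last target. There are 200 camera calls.

TASK

Prepare the spare parts of the press: lay the wide metal disc centred on the round service plate, then the narrow disc centred on top of it, and let go of both. Then pick up the stemmed pusher and show the flat underside of its foot to the little inspection camera: held in the air, facing the lens squarely, with the middle of the foot on the camera's line of sight 11 cm from the front of the lens, and finish while still holding it there, motionless. Do not touch the camera, and leave the jar, the roll of tape and the cup where they are.

Things in the scene. Friction and masses are not known exactly. Their poses are not given: they have to be found in the camera images.
- plate: round flat steel service plate, 110 mm diameter, 8 mm high, flat on top, bevelled edge without a raised rim, fixed to the table. Origin at the centre of its underside, z up.
- wide_disc: flat solid aluminium disc, 60 mm diameter, 16 mm thick, 0.12 kg or so, lying flat and loose on the table. Origin at the centre of its underside, z up through the disc.
- narrow_disc: flat solid aluminium disc, 44 mm diameter, 16 mm thick, 0.07 kg or so, lying flat and loose on the table. Origin at the centre of its underside, z up through the disc.
- pusher: loose steel pusher like an upturned mushroom, 70 mm tall, about 0.15 kg, standing on its foot on the table. Foot: disc, 50 mm diameter, 12 mm thick. Stem: round, 19 mm diameter, from the middle of the foot up to 70 mm (a cone joins them, 12 to 17 mm up). Origin at the centre of the flat underside, which the camera must see; z runs up the stem.
- camera: foot of the inspection camera: a dark round weight, 76 mm diameter, with an aluminium yoke up to about 80 mm, fixed to the table. Origin at the centre of its underside, z up; the camera head leans toward the foot's own -x (roughly toward the robot).
- camera_head: the camera's head, a black and grey barrel 46 mm thick in the yoke, tilted at a different angle each time (about 20 to 43 degrees from straight up, leaning toward the robot) and stiff in its hinge. Origin on the hinge, 70 mm above the table; z is the line of sight, running out through the lens. The front of the lens is 40 mm along z from the origin.
- camera_focus (a point): the point on the line of sight where the camera is in focus: 110 mm in front of the lens, 150 mm along z from the camera head's origin. It is where the middle of the pusher's underside must be.
- glass_jar: bystander: small empty glass jar, 59 mm diameter, 83 mm tall. Origin at the centre of its underside.
- tape_roll: bystander: roll of brown tape lying flat, 96 mm diameter, 48 mm tall. Origin at the centre of its underside.
- tumbler: bystander: small clear plastic cup, 56 mm diameter, 50 mm tall. Origin at the centre of its underside.
Not all that is in view belongs to the job. What is shaped like the wide_disc but blue is not meant.

How it is judged:
On the way, in this order (a step that is already met when the one before it is completed fails the run):
1. the wide disc lies flat on the plate, centred, let go (horizontal distance between wide_disc and plate below 0.01 m and z of wide_disc in the frame of plate between 0.005 and 0.011 m and angle between wide_disc's own z axis and vertical below 0.08 rad and contact force between the fingers and wide_disc below 0.1 N and linear speed of wide_disc below 0.02 m/s), for 0.2 s.
2. the narrow disc lies flat on the wide disc, centred, let go, the wide disc still centred on the plate (all of step 1 and horizontal distance between narrow_disc and wide_disc below 0.01 m and z of narrow_disc in the frame of wide_disc between 0.013 and 0.019 m and angle between narrow_disc's own z axis and vertical below 0.08 rad and contact force between the fingers and narrow_disc below 0.1 N and linear speed of narrow_disc below 0.02 m/s), for 0.2 s.
At the end, for the whole second after the job is handed in: Both discs lie flat, at rest and let go, the wide one within 10 mm of the plate's centre, the narrow one within 10 mm of the wide one's. The pusher is held still in the air, its underside toward the lens, centred within 20 mm of the focus point, its stem within 0.17 rad of the line of sight (all of step 2 and distance between pusher and camera_focus below 0.02 m and angle between the z axis of pusher and the z axis of camera_head, either way round below 0.17 rad and angle between pusher's own z axis and vertical below 1.2 rad and height (world z) of pusher above 0.1 m and contact force between the fingers and pusher above 2 N and linear speed of pusher below 0.02 m/s and angular speed of pusher below 0.15 rad/s); the arm keeps its last pose, push and grip.
It fails at once if the camera or its foot is touched (contact force between camera and anything else above 0.5 N).
It fails at once if the jar, the tape or the cup is shifted more than 25 mm (distance of any of glass_jar, tape_roll, tumbler from where it was at the start of the episode above 0.025 m).
It also fails if it takes over 61 s, if anything falls off the work surface, if the arm or the gripper's body presses on something with over 40 N, if the wrist force passes 120 N, or if a joint passes its speed limit or range.

## Working session

There is one attempt and no reset: what is moved stays moved. The work goes in short steps, Python scripts to look and compute and a tool call to move; the robot and the scene stay as the last step left them, time stands still between calls to the robot, and variables do not carry over. Pictures are saved under pics/ and viewed, at most 10 in all, crops included, and the job is handed in when it is done.

Besides the shell and the picture viewer there is one more tool, called after "Request:" in YAML: its name, and indented under it one key for each argument. jog_arm: Moves the arm, as the interface text tells. Its arguments: {"type":"object","properties":{"rows":{"type":"array","items":{"type":"object","properties":{"gripper":{"type":"number"},"slide":{"type":"array","items":{"type":"number"}},"spin":{"type":"number"}}}},"squeeze":{"type":"number"}},"required":["rows"]}

```bash
ls; mkdir -p pics
cat > h.py <<'E'
import numpy as np, cv2
from scipy.spatial.transform import Rotation as Ro
from station import telemetry, cams, workorder, finder
def T_wc(name):
    i=cams.camera_info(name); K=np.array(i["camera_matrix"])
    if name=="wrist":
        o=telemetry.get_obs(); T=np.eye(4); T[:3,:3]=Ro.from_euler("xyz",o["eef_rot"]).as_matrix(); T[:3,3]=o["ee_pos"]
        return K, T@np.array(i["tool_from_camera"])
    T=np.eye(4); T[:3,:3]=i["R"]; T[:3,3]=np.ravel(i["t"]); return K, np.linalg.inv(T)
def snap(name):
    K,T=T_wc(name); im,d=cams.camera(name); return K,T,im,d
def cloud(K,T,d):
    v,u=np.mgrid[:480,:640]; P=np.stack([(u-K[0,2])/K[0,0]*d,(v-K[1,2])/K[1,1]*d,d],-1)
    return P@T[:3,:3].T+T[:3,3]
def save(im,n): cv2.imwrite("pics/"+n,im[:,:,::-1])
E
cat > a.py <<'E'
from h import *
o=telemetry.get_obs(); print({k:np.round(v,3).tolist() for k,v in o.items()})
for c in ["top","side"]:
    K,T,im,d=snap(c); save(im,c+"0.png"); P=cloud(K,T,d); np.savez("%s0.npz"%c,im=im,d=d,P=P,K=K,T=T)
    print(c,T[:3,3].round(2),K[0,0])
    for n in ["plate","wide_disc","narrow_disc","pusher","camera","camera_head","glass_jar","tape_roll","tumbler"]:
        print(n,[(np.round(r["point"],3).tolist(),round(r["confidence"],2)) for r in finder.find_in(n,c)][:4])
E
python3 a.py
```

```text
pics
{'time_s': 0.0, 'qpos': [1.183, 0.3, 1.522, 0.0, 1.321, -0.067], 'joint_vel': [-0.002, 0.0, 0.001, 0.001, 0.002, -0.001], 'tau': [0.001, -53.18, -35.275, 0.071, 0.024, -0.0], 'ee_pos': [0.173, 0.522, 0.404], 'eef_rot': [-3.14, -0.0, 2.821], 'force': [0.211, -0.397, 0.375], 'moment': [0.017, 0.007, -0.036], 'grip_force': 0.0, 'grip_width': 0.094}
top [-0.45  0.15  1.45] 610.5054762110865
plate []
wide_disc [([0.484, -0.289, 0.015], 0.87), ([0.566, -0.372, 0.014], 0.87), ([0.429, -0.058, 0.017], 0.72), ([0.43, -0.162, 0.013], 0.66)]
narrow_disc [([0.522, -0.13, 0.022], 0.58)]
pusher [([0.595, -0.034, 0.054], 0.52)]
camera [([0.676, 0.199, 0.032], 0.71)]
camera_head [([0.673, 0.2, 0.103], 0.52)]
glass_jar [([0.594, -0.031, 0.049], 0.74)]
tape_roll [([0.619, 0.38, 0.036], 0.95)]
tumbler []
side [ 0.88 -0.56  1.41] 588.0524968055093
plate [([0.527, 0.054, 0.01], 0.96)]
wide_disc [([0.43, -0.051, 0.015], 0.97), ([0.695, 0.083, 0.017], 0.92), ([0.437, -0.168, 0.014], 0.89), ([0.489, -0.292, 0.021], 0.85)]
narrow_disc [([0.53, -0.143, 0.017], 0.79)]
pusher [([0.498, 0.246, 0.015], 0.78)]
camera [([0.69, 0.186, 0.046], 0.72)]
camera_head [([0.682, 0.192, 0.102], 0.63)]
glass_jar [([0.611, -0.024, 0.057], 0.84)]
tape_roll [([0.626, 0.373, 0.037], 0.55)]
tumbler [([0.465, 0.45, 0.03], 0.61)]
```

View pics/top0.png

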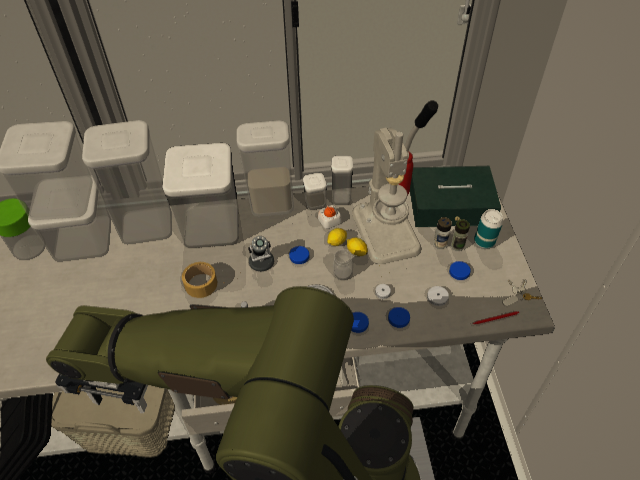

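View pics/side0.png

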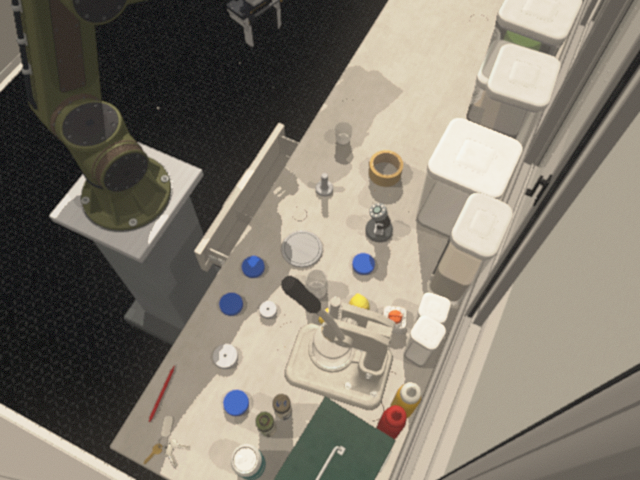

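Top view: wide metal disc at (437,295), narrow at (383,290), camera at (260,253), jar (343,263). Side view: plate (302,248), pusher (324,187), narrow (268,309), wide (227,355); the blue discs are decoys. Next I check obstacle heights.

```bash
cat > b.py <<'E'
from h import *
H=np.zeros((14,26))
for c in ["top","side"]:
    z=np.load(c+"0.npz"); P=z["P"]; d=z["d"]; m=(d>0.2)
    if c=="top": m[270:,:360]=False
    p=P[m]; i=((p[:,0]-0.25)/0.05).astype(int); j=((p[:,1]+0.65)/0.05).astype(int)
    ok=(p[:,0]>=.25)&(p[:,1]>=-.65)&(i<14)&(j<26)&(p[:,2]<0.6)
    np.maximum.at(H,(i[ok],j[ok]),p[ok,2])
print("y from -.65, step .05; rows x from .25")
for r,row in enumerate(H): print("%.2f"%(0.25+.05*r),(row*100).round().astype(int))
i=cams.camera_info("wrist"); print(np.round(i["tool_from_camera"],3),i["camera_matrix"])
E
python3 b.py
```

```text
y from -.65, step .05; rows x from .25
0.25 [0 0 0 0 0 0 0 0 0 0 0 0 0 0 0 0 0 0 0 0 0 0 0 0 0 0]
0.30 [0 0 0 0 0 0 0 0 0 0 0 0 0 0 0 0 0 0 0 0 0 0 0 0 0 0]
0.35 [0 1 1 1 2 2 1 1 1 1 1 1 1 1 1 1 1 1 1 1 1 1 1 1 1 1]
0.40 [0 1 1 2 1 1 1 1 1 3 3 2 2 1 1 1 1 1 1 1 1 5 4 1 1 1]
0.45 [0 1 1 1 1 1 2 2 1 2 2 2 2 2 2 1 1 7 7 1 1 5 5 1 1 1]
0.50 [0 1 1 1 1 2 3 3 1 2 2 1 1 2 2 1 1 7 7 1 1 1 1 1 1 1]
0.55 [0 1 1 1 3 3 2 1 1 1 1 9 9 2 1 1 1 1 1 5 5 5 1 1 1 1]
0.60 [ 0  1 13 13 11 11  1  4  4  4  4  9  9  1  1  1  2  2  1  5  5  6  1  1
  1  1]
0.65 [ 0  1 13 13 11 11 11 56 55 20 13  6  4  1  3  2 12 12  1  5  6  5  1  1
  1  1]
0.70 [ 0  1  9 12  9 10 10 51 51 42 14  5  6  1  2  2  9  8 26 26 26  1  1  1
  1  1]
0.75 [ 0  1  9 10 10 10 10  9 38 36 13  4  5  1  1  1  1  1 27 27 27 27 18 36
 36 36]
0.80 [ 0  1  9 11 11 11 10  9 36 36 14  4  6  4  1  1  1  1 27 27 27 27 36 36
 36 36]
0.85 [ 0  9 10  9  9  9  9 17 14 14 17 17 17 11 31 31 31 30 27 27 27 27 36 36
 36 39]
0.90 [ 0  8  9  9  9  9 13 21 21 17 17 17 17 11 30 30 30 30 27 27 27 27 36 36
 36 39]
[[-0.    -0.97  -0.243  0.069]
 [ 1.    -0.     0.001 -0.001]
 [-0.002 -0.243  0.97   0.019]
 [ 0.     0.     0.     1.   ]] [[368.05802674   0.         319.96909129]
 [  0.         368.05802674 247.12982121]
 [  0.           0.           1.        ]]
```

```bash
cat >> h.py <<'E'
def go(x,y,z,yaw=None):
    o=telemetry.get_obs(); R=Ro.from_euler("xyz",o["eef_rot"]).as_matrix()
    s=R.T@(np.array([x,y,z])-o["ee_pos"]); sp=0 if yaw is None else -((yaw-o["eef_rot"][2]+np.pi)%(2*np.pi)-np.pi)
    print("slide",s.round(4).tolist(),"spin",round(sp,3),"t",round(o["time_s"],2), "q", np.round(o["qpos"],2).tolist())
E
python3 -c "
from h import *
go(.42,.1,.45,np.pi)"
```

```text
slide [-0.367, -0.3227, -0.0453] spin -0.321 t 1.0 q [1.18, 0.3, 1.52, -0.0, 1.32, -0.07]
```

Request:
jog_arm:
  rows:
    - {"gripper": 0.094, "slide": [-0.367, -0.323, -0.045], "spin": -0.321}
    - {"gripper": 0.094, "slide": [-0.367, -0.323, -0.045], "spin": -0.321}
    - {"gripper": 0.094, "slide": [-0.367, -0.323, -0.045], "spin": -0.321}
    - {"gripper": 0.094, "slide": [-0.367, -0.323, -0.045], "spin": -0.321}
    - {"gripper": 0.094, "slide": [-0.367, -0.323, -0.045], "spin": -0.321}
    - {"gripper": 0.094, "slide": [-0.367, -0.323, -0.045], "spin": -0.321}
    - {"gripper": 0.094, "slide": [-0.367, -0.323, -0.045], "spin": -0.321}
    - {"gripper": 0.094, "slide": [-0.367, -0.323, -0.045], "spin": -0.321}
  squeeze: 30

```text
time_s: 1.8
ee_pos: [0.3724, 0.1799, 0.4414]
eef_rot: [3.141, 0.001, -3.141]
force: [0.8, 0.3, -0.7]
grip_width: 0.0938
grip_force: 0.0
```

```bash
python3 -c "
from h import *
go(.42,.1,.45,np.pi)"
```

```text
slide [-0.0476, -0.0799, -0.0086] spin 0.0 t 1.8 q [0.36, -0.04, 1.82, 0.0, 1.36, -1.21]
```

Request:
jog_arm:
  rows:
    - {"gripper": 0.094, "slide": [-0.048, -0.08, -0.009], "spin": 0}
    - {"gripper": 0.094, "slide": [-0.048, -0.08, -0.009], "spin": 0}
    - {"gripper": 0.094, "slide": [-0.048, -0.08, -0.009], "spin": 0}
    - {"gripper": 0.094, "slide": [-0.048, -0.08, -0.009], "spin": 0}

```text
time_s: 2.2
ee_pos: [0.4201, 0.1013, 0.4498]
eef_rot: [3.141, -0.0, 3.14]
force: [0.4, 0.3, 0.0]
grip_width: 0.0938
grip_force: 0.0
```

```bash
cat > c.py <<'E'
import sys
from h import *
n=sys.argv[1]
K,T,im,d=snap("wrist"); save(im,n+".png"); P=cloud(K,T,d); np.savez(n+".npz",im=im,d=d,P=P,K=K,T=T)
print(T[:3,3].round(3),telemetry.get_obs()["ee_pos"])
for t in sys.argv[2:]:
    for r in finder.masks_of(t,"wrist")[:4]:
        m=r["region"]; p=P[m&(d>0)]; v,u=np.nonzero(m)
        print(t,round(r["confidence"],2),"px",u.mean().round(),v.mean().round(),"med",np.median(p,0).round(4),"z95",np.percentile(p[:,2],95).round(4),"mid",((np.percentile(p,1,0)+np.percentile(p,99,0))/2).round(4))
E
python3 c.py w1 plate wide_disc narrow_disc pusher camera camera_head glass_jar
```

```text
[0.351 0.1   0.431] [0.41978848 0.10211081 0.44979444]
plate 0.78 px 283.0 300.0 med [0.5232 0.0558 0.0092] z95 0.0106 mid [0.5248 0.0554 0.0087]
plate 0.22 px 202.0 394.0 med [ 0.6304 -0.0358  0.0652] z95 0.0842 mid [0.5281 0.0064 0.1836]
wide_disc 0.88 px 90.0 231.0 med [ 0.435  -0.1628  0.0165] z95 0.0179 mid [ 0.4362 -0.1661  0.0099]
wide_disc 0.82 px 308.0 421.0 med [0.6892 0.0845 0.0171] z95 0.0185 mid [0.692  0.0846 0.012 ]
wide_disc 0.64 px 10.0 278.0 med [ 0.4924 -0.2687  0.0153] z95 0.0175 mid [ 0.4929 -0.272   0.0097]
narrow_disc 0.81 px 124.0 305.0 med [ 0.526  -0.1354  0.0164] z95 0.0179 mid [ 0.5286 -0.1382  0.0096]
camera 0.79 px 396.0 423.0 med [0.6783 0.1948 0.032 ] z95 0.0872 mid [0.6803 0.1981 0.0532]
camera 0.51 px 402.0 439.0 med [0.6727 0.1944 0.0668] z95 0.0967 mid [0.6731 0.1976 0.0708]
camera_head 0.75 px 402.0 439.0 med [0.6727 0.1939 0.0667] z95 0.0976 mid [0.5472 0.1655 0.205 ]
glass_jar 0.72 px 202.0 394.0 med [ 0.6306 -0.0361  0.0645] z95 0.0838 mid [ 0.6131 -0.0352  0.0456]
```

View pics/w1.png

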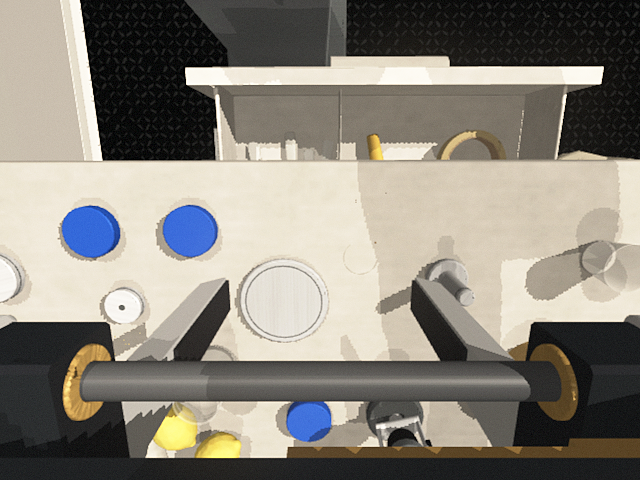

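Wrist view: plate at (283,300), narrow disc (124,305), pusher (450,278), camera head (402,430), wide disc cut off at the left edge (5,280). I move above the discs.

```bash
cat >> h.py <<'E'
def circ(P,im,c,r,z0,z1,R):
    "circle of the outline of points between z0 and z1 around c, of size near r, after RANSAC-free iterative fit"
    m=(np.hypot(P[...,0]-c[0],P[...,1]-c[1])<R)&(P[...,2]>z0)&(P[...,2]<z1)&(im[...,2].astype(int)<im[...,0]+40)
    n,l,st,_=cv2.connectedComponentsWithStats(m.astype(np.uint8)); k=1+np.argmax(st[1:,4]); m=l==k
    q=P[m][:,:2].astype(np.float32); (x,y),rr=cv2.minEnclosingCircle(q); mz=np.median(P[m][:,2])
    return "minc (%.4f %.4f) r %.4f mean %s z %.4f n %d"%(x,y,rr,q.mean(0).round(4),mz,len(q))
E
python3 - <<'E'
from h import *
z=np.load("w1.npz")
print(circ(z["P"],z["im"],(.525,.055),.055,.005,.013,.07))
print(circ(z["P"],z["im"],(.527,-.137),.022,.012,.02,.04))
go(.47,-.22,.42,np.pi)
E
```

```text
minc (0.5257 0.0562) r 0.0485 mean [0.5244 0.0553] z 0.0092 n 482
minc (0.5297 -0.1390) r 0.0038 mean [ 0.5288 -0.139 ] z 0.0168 n 30
slide [-0.0498, -0.3225, 0.03] spin 0.001 t 2.6 q [0.15, -0.0, 1.76, -0.0, 1.38, -1.42]
```

Request:
jog_arm:
  rows:
    - {"gripper": 0.094, "slide": [-0.05, -0.322, 0.03], "spin": 0}
    - {"gripper": 0.094, "slide": [-0.05, -0.322, 0.03], "spin": 0}
    - {"gripper": 0.094, "slide": [-0.05, -0.322, 0.03], "spin": 0}
    - {"gripper": 0.094, "slide": [-0.05, -0.322, 0.03], "spin": 0}
    - {"gripper": 0.094, "slide": [-0.05, -0.322, 0.03], "spin": 0}
    - {"gripper": 0.094, "slide": [-0.05, -0.322, 0.03], "spin": 0}
    - {"gripper": 0.094, "slide": [-0.05, -0.322, 0.03], "spin": 0}
    - {"gripper": 0.094, "slide": [-0.05, -0.322, 0.03], "spin": 0}

```text
time_s: 3.4
ee_pos: [0.4702, -0.2227, 0.4189]
eef_rot: [3.141, -0.001, 3.139]
force: [-0.0, 0.9, -0.3]
grip_width: 0.0938
grip_force: 0.0
```

```bash
cat > d.py <<'E'
import sys
from h import *
# usage: d.py name cam target:planez ...
n,c=sys.argv[1:3]
K,T,im,d=snap(c); save(im,n+".png"); P=cloud(K,T,d); np.savez(n+".npz",im=im,d=d,P=P,K=K,T=T)
o=telemetry.get_obs(); print(o["ee_pos"].round(4) if hasattr(o["ee_pos"],"round") else o["ee_pos"],round(o["time_s"],2))
for a in sys.argv[3:]:
    t,z=a.split(":"); z=float(z)
    for r in finder.masks_of(t,c)[:4]:
        m=r["region"].astype(np.uint8); cs,_=cv2.findContours(m,cv2.RETR_EXTERNAL,cv2.CHAIN_APPROX_NONE); q=max(cs,key=cv2.contourArea)[:,0].astype(float)
        col=im[m>0].mean(0).round().astype(int); mz=np.median(P[(m>0)&(d>0)][:,2])
        ray=np.c_[(q-K[:2,2])/[K[0,0],K[1,1]],np.ones(len(q))]@T[:3,:3].T; X=T[:3,3]+ray*((z-T[2,3])/ray[:,2])[:,None]
        (x,y),rr=cv2.minEnclosingCircle(X[:,:2].astype(np.float32)); e=cv2.fitEllipse(X[:,:2].astype(np.float32)*1000)
        print(t,round(r["confidence"],2),"circ (%.4f %.4f) r %.4f"%(x,y,rr),"ell",np.round(e[0],1),np.round(e[1],1),"rgb",col,"z %.4f"%mz, "px",q.mean(0).round())
E
python3 d.py w2 wrist wide_disc:.008 narrow_disc:.008 plate:.006
python3 -c "
from h import *
go(.487,-.29,.26,np.pi)"
```

```text
[ 0.4701 -0.221   0.4193] 3.45
wide_disc 0.91 circ (0.4363 -0.0496) r 0.0330 ell [436.6 -49.5] [59.5 65. ] rgb [ 65 104 199] z 0.0171 px [484. 189.]
wide_disc 0.84 circ (0.4373 -0.1667) r 0.0323 ell [ 437.4 -166.4] [60.9 62.2] rgb [ 73 111 206] z 0.0169 px [373. 190.]
wide_disc 0.78 circ (0.4937 -0.2918) r 0.0314 ell [ 493.8 -291.8] [60.  61.8] rgb [241 238 232] z 0.0168 px [257. 243.]
wide_disc 0.6 circ (0.5639 -0.3859) r 0.0304 ell [ 559.2 -390.2] [20.1 61.2] rgb [ 58 100 200] z 0.0166 px [173. 299.]
narrow_disc 0.86 circ (0.5305 -0.1406) r 0.0249 ell [ 529.4 -139.6] [43.6 48.1] rgb [228 225 219] z 0.0170 px [395. 274.]
plate 0.97 circ (0.5267 0.0558) r 0.0561 ell [526.3  55.7] [108.1 110.1] rgb [191 185 175] z 0.0096 px [569. 269.]
slide [-0.0167, -0.0709, 0.1602] spin 0.001 t 3.6 q [-0.51, 0.22, 1.59, 0.0, 1.34, -2.08]
```

Request:
jog_arm:
  rows:
    - {"gripper": 0.094, "slide": [-0.023, -0.071, 0.1], "spin": 0}
    - {"gripper": 0.094, "slide": [-0.023, -0.071, 0.15], "spin": 0}
    - {"gripper": 0.094, "slide": [-0.023, -0.071, 0.15], "spin": 0}
    - {"gripper": 0.094, "slide": [-0.023, -0.071, 0.19], "spin": 0}
    - {"gripper": 0.094, "slide": [-0.023, -0.071, 0.212], "spin": 0}
    - {"gripper": 0.094, "slide": [-0.023, -0.071, 0.213], "spin": 0}
    - {"gripper": 0.05, "slide": [-0.023, -0.071, 0.213], "spin": 0}
    - {"gripper": 0.05, "slide": [-0.023, -0.071, 0.213], "spin": 0}
  squeeze: 30

```text
time_s: 4.4
ee_pos: [0.4938, -0.2909, 0.2094]
eef_rot: [-3.14, 0.003, -3.14]
force: [-0.9, -0.5, 0.1]
grip_width: 0.0816
grip_force: 0.0
```

Request:
jog_arm:
  rows:
    - {"gripper": 0.05, "slide": [0, 0, 0], "spin": 0}
    - {"gripper": 0.05, "slide": [0, 0, 0], "spin": 0}

```text
time_s: 4.6
ee_pos: [0.4933, -0.2911, 0.2084]
eef_rot: [-3.14, 0.002, -3.141]
force: [-1.2, 0.1, -0.4]
grip_width: 0.0653
grip_force: 0.0
```

Request:
jog_arm:
  rows:
    - {"gripper": 0.05, "slide": [0, 0, 0.003], "spin": 0}
    - {"gripper": 0.05, "slide": [0, 0, 0.003], "spin": 0}
    - {"gripper": 0.05, "slide": [0, 0, 0.003], "spin": 0}

```text
time_s: 4.9
ee_pos: [0.4934, -0.2912, 0.2052]
eef_rot: [-3.141, 0.001, -3.141]
force: [-1.2, 2.9, 11.3]
grip_width: 0.058
grip_force: 30.0
```

```bash
python3 -c "
from h import *
go(.5258,.0557,.26,np.pi)"
```

```text
slide [-0.0326, 0.3469, -0.0551] spin 0.0 t 4.9 q [-0.6, 0.59, 1.62, 0.0, 0.94, -2.17]
```

Request:
jog_arm:
  rows:
    - {"gripper": 0.05, "slide": [0, 0, -0.045], "spin": 0}
    - {"gripper": 0.05, "slide": [0, 0.03, -0.06], "spin": 0}
    - {"gripper": 0.05, "slide": [-0.032, 0.347, -0.06], "spin": 0}
    - {"gripper": 0.05, "slide": [-0.032, 0.347, -0.06], "spin": 0}
    - {"gripper": 0.05, "slide": [-0.032, 0.347, -0.06], "spin": 0}
    - {"gripper": 0.05, "slide": [-0.032, 0.347, -0.06], "spin": 0}
    - {"gripper": 0.05, "slide": [-0.032, 0.347, -0.06], "spin": 0}
    - {"gripper": 0.05, "slide": [-0.032, 0.347, -0.06], "spin": 0}

```text
time_s: 5.7
ee_pos: [0.5229, 0.0393, 0.264]
eef_rot: [-3.142, 0.0, -3.142]
force: [0.8, -0.0, -1.8]
grip_width: 0.0581
grip_force: 30.0
```

```bash
python3 -c "
from h import *
go(.5258,.0557,.214,np.pi)"
```

```text
slide [-0.0029, 0.0164, 0.05] spin 0.0 t 5.7 q [0.01, 0.41, 1.73, -0.0, 1.0, -1.57]
```

Request:
jog_arm:
  rows:
    - {"gripper": 0.05, "slide": [-0.003, 0.016, 0], "spin": 0}
    - {"gripper": 0.05, "slide": [-0.003, 0.016, 0.02], "spin": 0}
    - {"gripper": 0.05, "slide": [-0.003, 0.016, 0.02], "spin": 0}

```text
time_s: 6.0
ee_pos: [0.5255, 0.0539, 0.2421]
eef_rot: [-3.141, -0.003, -3.14]
force: [-0.2, -0.3, -1.9]
grip_width: 0.0578
grip_force: 30.0
```

```bash
python3 d.py w3 wrist wide_disc:.047 plate:.006
python3 -c "
from h import *
go(.5258,.0557,.214,np.pi)"
```

```text
[0.5259 0.0534 0.2432] 6.05
wide_disc 0.81 circ (0.4390 -0.0330) r 0.0273 ell [439.5 -33.5] [50.1 54. ] rgb [ 43  87 184] z 0.0166 px [129. 116.]
wide_disc 0.6 circ (0.5245 0.0529) r 0.0322 ell [524.6  52.7] [60.3 63.5] rgb [213 209 202] z 0.0538 px [319. 292.]
plate 0.8 circ (0.5248 0.0550) r 0.0553 ell [511.   55.8] [ 77.6 103.9] rgb [178 172 163] z 0.0091 px [324. 236.]
plate 0.74 circ (0.5405 0.0535) r 0.0396 ell [540.6  52.8] [74.1 78.3] rgb [214 209 202] z 0.0538 px [320. 292.]
slide [0.0005, 0.0028, 0.0304] spin -0.0 t 6.15 q [0.03, 0.45, 1.73, -0.0, 0.97, -1.54]
```

View pics/w3.png

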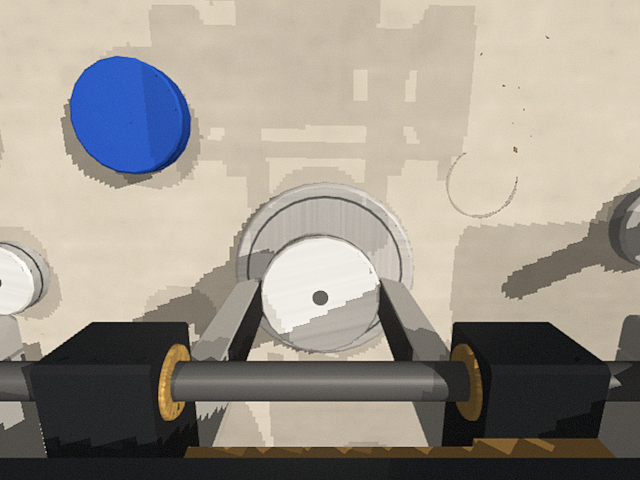

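The wide disc (320,292) sits centred in the fingers over the plate (325,262). I lower and release it.

Request:
jog_arm:
  rows:
    - {"gripper": 0.05, "slide": [0, 0.002, 0.02], "spin": 0}
    - {"gripper": 0.05, "slide": [0, 0.002, 0.027], "spin": 0}
    - {"gripper": 0.05, "slide": [0, 0.002, 0.03], "spin": 0}
    - {"gripper": 0.05, "slide": [0, 0.002, 0.03], "spin": 0}
    - {"gripper": 0.09, "slide": [0, 0.002, 0.03], "spin": 0}
    - {"gripper": 0.09, "slide": [0, 0.002, 0.03], "spin": 0}
    - {"gripper": 0.09, "slide": [0, 0.002, 0.03], "spin": 0}

```text
time_s: 6.85
ee_pos: [0.5263, 0.0553, 0.2144]
eef_rot: [3.142, 0.001, -3.141]
force: [-0.2, 0.2, 0.5]
grip_width: 0.0788
grip_force: 0.0
```

```bash
python3 -c "
from h import *
go(.47,-.1,.34,np.pi)"
```

```text
slide [0.0562, -0.1553, -0.1256] spin 0.0 t 6.85 q [0.04, 0.49, 1.74, 0.0, 0.9, -1.54]
```

Request:
jog_arm:
  rows:
    - {"gripper": 0.09, "slide": [0, 0, -0.045], "spin": 0}
    - {"gripper": 0.09, "slide": [0, 0, -0.09], "spin": 0}
    - {"gripper": 0.09, "slide": [0.056, -0.155, -0.126], "spin": 0}
    - {"gripper": 0.09, "slide": [0.056, -0.155, -0.126], "spin": 0}
    - {"gripper": 0.09, "slide": [0.056, -0.155, -0.126], "spin": 0}
    - {"gripper": 0.09, "slide": [0.056, -0.155, -0.126], "spin": 0}
    - {"gripper": 0.09, "slide": [0.056, -0.155, -0.126], "spin": 0}
    - {"gripper": 0.09, "slide": [0.056, -0.155, -0.126], "spin": 0}

```text
time_s: 7.65
ee_pos: [0.4702, -0.0995, 0.34]
eef_rot: [3.142, 0.0, 3.141]
force: [0.1, 0.4, -0.5]
grip_width: 0.0898
grip_force: 0.0
```

```bash
python3 d.py w4 wrist wide_disc:.016 plate:.006 narrow_disc:.008
python3 -c "
from h import *
go(.5295,-.1395,.26,np.pi)"
```

```text
[ 0.4704 -0.099   0.3398] 7.7
wide_disc 0.91 circ (0.5260 0.0554) r 0.0348 ell [526.2  55.8] [60.3 69. ] rgb [209 204 196] z 0.0251 px [496. 299.]
wide_disc 0.86 circ (0.4363 -0.0518) r 0.0306 ell [436.1 -51.4] [58.8 60. ] rgb [ 60  96 188] z 0.0170 px [379. 198.]
wide_disc 0.73 circ (0.5418 -0.3621) r 0.0138 ell [ 541.7 -363.5] [ 9.9 28.5] rgb [ 35  67 145] z 0.0097 px [ 27. 317.]
wide_disc 0.72 circ (0.4364 -0.1661) r 0.0307 ell [ 436.3 -166.2] [58.9 60.5] rgb [ 55  94 189] z 0.0168 px [240. 198.]
plate 0.72 circ (0.5246 0.0560) r 0.0557 ell [513.8  60.4] [ 77.9 102.7] rgb [175 169 160] z 0.0094 px [500. 275.]
plate 0.23 circ (0.5306 -0.1398) r 0.0255 ell [ 530.9 -140.2] [44.8 49.8] rgb [222 218 211] z 0.0168 px [276. 300.]
narrow_disc 0.9 circ (0.5296 -0.1403) r 0.0249 ell [ 529.9 -140.2] [44.2 49.3] rgb [223 218 211] z 0.0168 px [276. 301.]
slide [-0.059, -0.0409, 0.0796] spin 0.002 t 7.85 q [-0.28, 0.21, 1.79, 0.0, 1.14, -1.86]
```

Request:
jog_arm:
  rows:
    - {"gripper": 0.08, "slide": [-0.059, -0.041, 0.03], "spin": 0}
    - {"gripper": 0.08, "slide": [-0.059, -0.041, 0.08], "spin": 0}
    - {"gripper": 0.08, "slide": [-0.059, -0.041, 0.1], "spin": 0}
    - {"gripper": 0.08, "slide": [-0.059, -0.041, 0.125], "spin": 0}
    - {"gripper": 0.08, "slide": [-0.059, -0.041, 0.135], "spin": 0}
    - {"gripper": 0.035, "slide": [-0.059, -0.041, 0.135], "spin": 0}
    - {"gripper": 0.035, "slide": [-0.059, -0.041, 0.135], "spin": 0}
    - {"gripper": 0.035, "slide": [-0.059, -0.041, 0.135], "spin": 0}

```text
time_s: 8.65
ee_pos: [0.5296, -0.1406, 0.2065]
eef_rot: [-3.141, 0.002, -3.141]
force: [0.3, -0.1, 0.4]
grip_width: 0.0592
grip_force: 0.0
```

Request:
jog_arm:
  rows:
    - {"gripper": 0.035, "slide": [0, 0, 0], "spin": 0}
    - {"gripper": 0.035, "slide": [0, 0, 0], "spin": 0}
    - {"gripper": 0.035, "slide": [0, 0, 0], "spin": 0}

```text
time_s: 8.95
ee_pos: [0.5293, -0.1407, 0.2056]
eef_rot: [-3.141, 0.001, -3.141]
force: [-1.1, 1.1, 6.8]
grip_width: 0.042
grip_force: 30.0
```

```bash
python3 -c "
from h import *
go(.526,.0557,.28,np.pi)"
```

```text
slide [0.0032, 0.1964, -0.0744] spin 0.0 t 8.95 q [-0.33, 0.54, 1.69, 0.0, 0.91, -1.9]
```

Request:
jog_arm:
  rows:
    - {"gripper": 0.035, "slide": [0, 0, -0.045], "spin": 0}
    - {"gripper": 0.035, "slide": [0, 0.03, -0.075], "spin": 0}
    - {"gripper": 0.035, "slide": [0.003, 0.196, -0.075], "spin": 0}
    - {"gripper": 0.035, "slide": [0.003, 0.196, -0.075], "spin": 0}
    - {"gripper": 0.035, "slide": [0.003, 0.196, -0.075], "spin": 0}
    - {"gripper": 0.035, "slide": [0.003, 0.196, -0.075], "spin": 0}
    - {"gripper": 0.035, "slide": [0.003, 0.196, -0.06], "spin": 0}
    - {"gripper": 0.035, "slide": [0.003, 0.196, -0.06], "spin": 0}

```text
time_s: 9.75
ee_pos: [0.5257, 0.0559, 0.2636]
eef_rot: [-3.141, -0.002, -3.14]
force: [-0.5, -1.0, -0.5]
grip_width: 0.042
grip_force: 30.0
```

```bash
python3 d.py w5 wrist wide_disc:.016 narrow_disc:.069
python3 -c "
from h import *
go(.526,.0555,.231,np.pi)"
```

```text
[0.526  0.0554 0.2645] 9.8
wide_disc 0.92 circ (0.5255 0.0542) r 0.0313 ell [523.5  54.2] [55.2 57. ] rgb [224 219 211] z 0.0248 px [319. 249.]
wide_disc 0.87 circ (0.4361 -0.0484) r 0.0320 ell [436.4 -48.8] [58.4 63.2] rgb [ 45  92 193] z 0.0167 px [144. 119.]
wide_disc 0.84 circ (0.6633 0.0830) r 0.0219 ell [659.3  83. ] [12.9 45.7] rgb [ 33  53 109] z 0.0091 px [357. 441.]
wide_disc 0.58 circ (0.4419 -0.1344) r 0.0190 ell [ 442.9 -131.5] [ 8.1 40.3] rgb [ 29  60 134] z 0.0062 px [  5. 130.]
narrow_disc 0.58 circ (0.5243 0.0543) r 0.0242 ell [524.6  54.7] [43.8 47.6] rgb [210 206 199] z 0.0748 px [319. 293.]
slide [0.0003, 0.0006, 0.0343] spin -0.0 t 9.9 q [0.03, 0.41, 1.72, -0.0, 1.01, -1.54]
```

Request:
jog_arm:
  rows:
    - {"gripper": 0.035, "slide": [0, 0, 0.02], "spin": 0}
    - {"gripper": 0.035, "slide": [0, 0, 0.03], "spin": 0}
    - {"gripper": 0.035, "slide": [0, 0, 0.034], "spin": 0}
    - {"gripper": 0.035, "slide": [0, 0, 0.034], "spin": 0}
    - {"gripper": 0.08, "slide": [0, 0, 0.034], "spin": 0}
    - {"gripper": 0.08, "slide": [0, 0, 0.034], "spin": 0}
    - {"gripper": 0.08, "slide": [0, 0, 0.034], "spin": 0}
    - {"gripper": 0.08, "slide": [0, 0, 0.034], "spin": 0}

```text
time_s: 10.7
ee_pos: [0.5262, 0.0553, 0.2312]
eef_rot: [3.142, 0.0, -3.141]
force: [-0.4, 0.2, -0.2]
grip_width: 0.0703
grip_force: 0.0
```

```bash
python3 -c "
from h import *
go(.43,.2,.36,np.pi)"
```

```text
slide [0.0961, 0.1447, -0.1288] spin 0.0 t 10.7 q [0.04, 0.47, 1.74, 0.0, 0.94, -1.54]
```

Request:
jog_arm:
  rows:
    - {"gripper": 0.08, "slide": [0, 0, -0.045], "spin": 0}
    - {"gripper": 0.08, "slide": [0, 0, -0.09], "spin": 0}
    - {"gripper": 0.08, "slide": [-0.074, 0.165, -0.23], "spin": 0}
    - {"gripper": 0.08, "slide": [-0.074, 0.165, -0.23], "spin": 0}
    - {"gripper": 0.08, "slide": [-0.074, 0.165, -0.23], "spin": 0}
    - {"gripper": 0.08, "slide": [-0.074, 0.165, -0.23], "spin": 0}
    - {"gripper": 0.08, "slide": [-0.074, 0.165, -0.23], "spin": 0}
    - {"gripper": 0.08, "slide": [-0.074, 0.165, -0.23], "spin": 0}

```text
time_s: 11.5
ee_pos: [0.6002, 0.2226, 0.4631]
eef_rot: [3.14, 0.004, -3.139]
force: [-0.1, 0.1, -0.3]
grip_width: 0.0798
grip_force: 0.0
```

```bash
python3 d.py w6 wrist wide_disc:.016 narrow_disc:.032 pusher:.006 camera_head:.1 camera:.01; python3 d.py s6 side camera_head:.1 camera:.01 pusher:.006
```

```text
[0.6001 0.2212 0.4612] 11.55
wide_disc 0.95 circ (0.4378 -0.0469) r 0.0338 ell [437.8 -46.7] [59.6 67. ] rgb [ 45  89 188] z 0.0163 px [67. 62.]
wide_disc 0.83 circ (0.6905 0.0860) r 0.0324 ell [683.3  80.7] [37.8 68.2] rgb [ 63  99 190] z 0.0168 px [205. 281.]
wide_disc 0.66 circ (0.5256 0.0540) r 0.0329 ell [525.5  51.7] [55.7 64.1] rgb [205 200 191] z 0.0243 px [173. 148.]
narrow_disc 0.87 circ (0.5258 0.0535) r 0.0248 ell [525.5  53.1] [44.4 48.6] rgb [225 222 215] z 0.0405 px [163. 147.]
narrow_disc 0.41 circ (0.5265 0.0608) r 0.0317 ell [525.7  58.6] [53.9 62.4] rgb [202 197 189] z 0.0243 px [173. 148.]
pusher 0.62 circ (0.4964 0.2535) r 0.0254 ell [496.7 253.5] [48.4 49.5] rgb [161 156 148] z 0.0133 px [347. 122.]
camera_head 0.63 circ (0.6782 0.1966) r 0.0251 ell [678.2 196.8] [46.9 48.7] rgb [166 167 158] z 0.1070 px [294. 304.]
camera 0.75 circ (0.6994 0.1964) r 0.0508 ell [697.6 196.5] [ 74.9 101.7] rgb [136 135 128] z 0.0782 px [299. 290.]
[0.6001 0.2195 0.4605] 11.85
camera_head 0.64 circ (0.6869 0.1869) r 0.0374 ell [683.9 189.4] [45.5 72.8] rgb [127 124 114] z 0.1008 px [380. 214.]
camera_head 0.53 circ (0.5481 0.0131) r 0.0525 ell [547.5  13.2] [100.8 102.3] rgb [179 171 159] z 0.0075 px [301. 248.]
camera 0.79 circ (0.6789 0.2169) r 0.0604 ell [679.8 212.3] [ 67.9 122.3] rgb [116 112 104] z 0.0512 px [378. 223.]
pusher 0.71 circ (0.4931 0.2642) r 0.0381 ell [491.8 258.7] [46.8 74.1] rgb [148 141 131] z 0.0133 px [324. 185.]
```

View pics/w6.png

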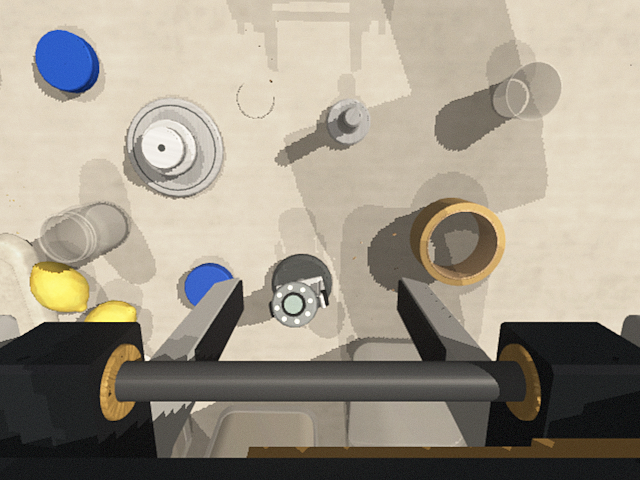

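Stack is at (165,147), pusher (347,122), camera ring (293,303) over its dark foot (301,280), bystanders undisturbed. Now the line of sight.

```bash
cat > e.py <<'E'
from h import *
z=np.load("w6.npz"); P,im,d,K,T=[z[k] for k in ("P","im","d","K","T")]
m=np.zeros((480,640),bool); m[275:330,265:322]=1
for lo in (.09,.095,.10):
    p=P[m&(P[...,2]>lo)&(P[...,2]<.13)]
    # ransac plane
    best=None; rng=np.random.default_rng(0)
    for _ in range(500):
        a=p[rng.choice(len(p),3,False)]; n=np.cross(a[1]-a[0],a[2]-a[0]); n/=np.linalg.norm(n)+1e-12
        k=abs((p-a[0])@n)<.0025
        if best is None or k.sum()>best.sum(): best=k
    q=p[best]; c=q.mean(0); n=np.linalg.svd(q-c)[2][2]; n*=np.sign(n[2])
    print(lo,len(p),best.sum(),c.round(4),"n",n.round(3),"tilt",np.degrees(np.arccos(n[2])).round(1),"az",np.degrees(np.arctan2(n[1],n[0])).round(1), "circle mid",((q.min(0)+q.max(0))/2).round(4))
# foot: dark low points
f=np.zeros_like(m); f[245:320,265:340]=1
k=f&(P[...,2]>.008)&(P[...,2]<.05)&(im.max(-1)<110)
q=P[k]; print("foot",len(q),np.percentile(q,[2,50,98],0).round(3).tolist()); print(cv2.minEnclosingCircle(q[:,:2].astype(np.float32)))
s=np.load("side0.npz"); Ps=s["P"]; ims=s["im"]; f=np.zeros_like(m); f[215:250,355:400]=1
k=f&(Ps[...,2]>.008)&(Ps[...,2]<.05)&(ims.max(-1)<110); q=Ps[k]; print("foot side",len(q),np.percentile(q,[2,50,98],0).round(3).tolist(),cv2.minEnclosingCircle(q[:,:2].astype(np.float32)))
big=cv2.resize(im[230:340,240:370],None,fx=6,fy=5.4,interpolation=cv2.INTER_CUBIC); 
sb=cv2.resize(np.load("s6.npz")["im"][190:260,340:420],None,fx=8,fy=8,interpolation=cv2.INTER_CUBIC)
save(cv2.resize(np.hstack([cv2.resize(big,(600,560)),cv2.resize(sb,(600,560))]),(800,373)),"zoom1.png")
E
python3 e.py
```

```text
0.09 1685 1539 [0.6749 0.1964 0.1067] n [-0.369 -0.078  0.926] tilt 22.1 az -168.1 circle mid [0.6754 0.1964 0.1057]
0.095 1668 1543 [0.6749 0.1963 0.1068] n [-0.368 -0.082  0.926] tilt 22.1 az -167.5 circle mid [0.6754 0.196  0.1061]
0.1 1522 1431 [0.6763 0.1968 0.1075] n [-0.352 -0.075  0.933] tilt 21.1 az -168.0 circle mid [0.6765 0.1965 0.1076]
foot 1277 [[0.653, 0.165, 0.01], [0.67, 0.197, 0.015], [0.698, 0.234, 0.017]]
((0.6875655055046082, 0.1994171291589737), 0.037521131336688995)
foot side 251 [[0.658, 0.162, 0.008], [0.698, 0.183, 0.013], [0.722, 0.216, 0.043]] ((0.6890262365341187, 0.19389648735523224), 0.03657298907637596)
```

View pics/zoom1.png

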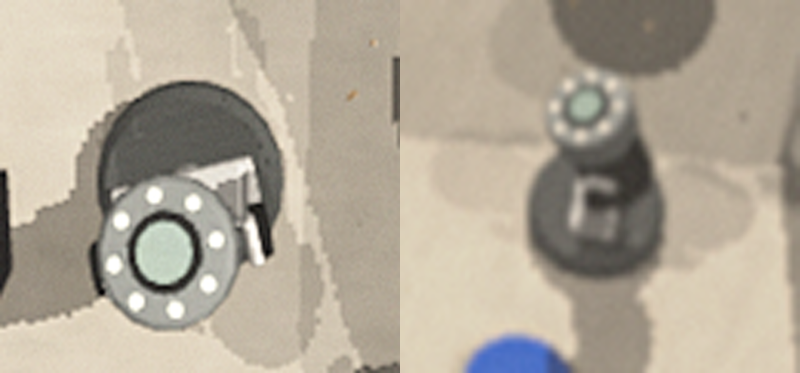

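Run:
```python
from h import *
z=np.load("w1.npz"); P,d=z["P"],z["d"]
for y in np.arange(-.2,.5,.05):
    m=(abs(P[...,1]-y)<.01)&(d>0)
    p=P[m]; t=p[(abs(p[:,2])<.006)&(p[:,0]<.45)]; b=p[(p[:,0]<.37)&(p[:,0]>.2)&(p[:,2]<-.005)]
    print(y.round(2),"edge x",np.percentile(t[:,0],1).round(4) if len(t) else None,"tablez",np.median(t[:,2]).round(4) if len(t) else None,"below max z",b[:,2].max().round(3) if len(b) else None, b[b[:,2].argmax()].round(3) if len(b) else None)
go(.4967,.2535,.30,np.pi)
```

```text
-0.2 edge x 0.3581 tablez 0.0003 below max z -0.005 [ 0.358 -0.192 -0.005]
-0.15 edge x 0.3582 tablez 0.0004 below max z -0.006 [ 0.358 -0.153 -0.006]
-0.1 edge x 0.3583 tablez 0.0005 below max z -0.005 [ 0.358 -0.108 -0.005]
-0.05 edge x 0.3573 tablez 0.0004 below max z -0.005 [ 0.357 -0.052 -0.005]
-0.0 edge x 0.3584 tablez 0.0005 below max z -0.005 [ 0.357 -0.002 -0.005]
0.05 edge x 0.3575 tablez 0.0006 below max z -0.005 [ 0.359  0.054 -0.005]
0.1 edge x 0.3576 tablez 0.0007 below max z -0.005 [ 0.358  0.1   -0.005]
0.15 edge x 0.3577 tablez 0.0007 below max z -0.005 [ 0.358  0.159 -0.005]
0.2 edge x 0.3578 tablez 0.0009 below max z -0.005 [ 0.358  0.196 -0.005]
0.25 edge x 0.3578 tablez 0.0009 below max z -0.005 [ 0.358  0.245 -0.005]
0.3 edge x 0.3579 tablez 0.001 below max z -0.019 [ 0.357  0.302 -0.019]
0.35 edge x 0.358 tablez 0.001 below max z -0.016 [ 0.357  0.358 -0.016]
0.4 edge x 0.3581 tablez 0.0011 below max z -0.011 [ 0.357  0.41  -0.011]
0.45 edge x 0.3582 tablez 0.0011 below max z -0.006 [ 0.357  0.443 -0.006]
slide [0.1034, 0.0336, 0.1608] spin -0.0 t 12.0 q [0.29, 0.47, 1.15, -0.0, 1.51, -1.28]
```

Request:
jog_arm:
  rows:
    - {"gripper": 0.06, "slide": [0.103, 0.034, 0.15], "spin": 0}
    - {"gripper": 0.06, "slide": [0.103, 0.034, 0.15], "spin": 0}
    - {"gripper": 0.06, "slide": [0.103, 0.034, 0.15], "spin": 0}
    - {"gripper": 0.06, "slide": [0.103, 0.034, 0.15], "spin": 0}
    - {"gripper": 0.06, "slide": [0.103, 0.034, 0.19], "spin": 0}
    - {"gripper": 0.06, "slide": [0.103, 0.034, 0.231], "spin": 0}
    - {"gripper": 0.06, "slide": [0.103, 0.034, 0.231], "spin": 0}
    - {"gripper": 0.01, "slide": [0.103, 0.034, 0.231], "spin": 0}
  squeeze: 20

```text
time_s: 12.8
ee_pos: [0.4974, 0.2543, 0.2308]
eef_rot: [-3.142, -0.0, 3.142]
force: [0.3, -0.1, 1.3]
grip_width: 0.055
grip_force: 0.0
```

Request:
jog_arm:
  rows:
    - {"gripper": 0.01, "slide": [0, 0, 0], "spin": 0}
    - {"gripper": 0.01, "slide": [0, 0, 0], "spin": 0}
    - {"gripper": 0.01, "slide": [0, 0, 0], "spin": 0}
    - {"gripper": 0.01, "slide": [0, 0, 0], "spin": 0}
    - {"gripper": 0.01, "slide": [0, 0, 0], "spin": 0}
    - {"gripper": 0.01, "slide": [0, 0, 0], "spin": 0}

```text
time_s: 13.4
ee_pos: [0.4972, 0.2543, 0.2304]
eef_rot: [3.141, 0.001, -3.141]
force: [-1.3, -0.3, 5.9]
grip_width: 0.0185
grip_force: 20.0
```

```bash
python3 -c "
from h import *
go(.34,.30,.25,np.pi)"
```

```text
slide [0.1572, 0.0457, -0.0197] spin 0.0 t 13.4 q [0.41, 0.52, 1.65, -0.0, 0.97, -1.16]
```

Request:
jog_arm:
  rows:
    - {"gripper": 0.01, "slide": [0, 0, -0.02], "spin": 0}
    - {"gripper": 0.01, "slide": [0.04, 0.012, -0.02], "spin": 0}
    - {"gripper": 0.01, "slide": [0.08, 0.023, -0.02], "spin": 0}
    - {"gripper": 0.01, "slide": [0.12, 0.035, -0.02], "spin": 0}
    - {"gripper": 0.01, "slide": [0.157, 0.046, -0.02], "spin": 0}
    - {"gripper": 0.01, "slide": [0.157, 0.046, -0.02], "spin": 0}
    - {"gripper": 0.01, "slide": [0.157, 0.046, -0.02], "spin": 0}

```text
time_s: 14.1
ee_pos: [0.3399, 0.3005, 0.2501]
eef_rot: [3.141, 0.0, -3.14]
force: [1.0, 0.1, -1.2]
grip_width: 0.0185
grip_force: 20.0
```

```bash
python3 d.py w7 wrist pusher:.026; python3 d.py s7 side pusher:.026;python3 -c "
from h import *
go(.34,.30,.231,np.pi)
im=np.load('w7.npz')['im'];s=np.load('s7.npz')['im']
save(np.hstack([cv2.resize(im[160:400,160:480],(400,300)),cv2.resize(s[110:230,230:390],(400,300))]),'z7.png')"
```

```text
[0.3405 0.3003 0.2501] 14.15
pusher 0.69 circ (0.3480 0.2994) r 0.0344 ell [343.9 299.5] [44.2 68.4] rgb [180 175 166] z 0.0364 px [319. 283.]
[0.3409 0.3001 0.2499] 14.25
pusher 0.54 circ (0.3365 0.3047) r 0.0340 ell [339.2 299.8] [41.4 61.3] rgb [143 137 129] z 0.0307 px [283. 151.]
slide [0.0009, -0.0, 0.0188] spin -0.001 t 14.3 q [0.64, 0.3, 1.93, -0.0, 0.91, -0.93]
```

View pics/z7.png

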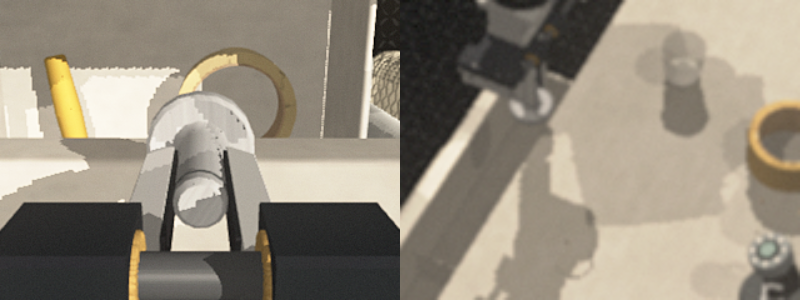

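Pusher hangs upright in the fingers (stem top at (200,200) of the left crop), with its foot overhanging the table edge. I press it down on the edge to lean it in the pads.

Request:
jog_arm:
  rows:
    - {"gripper": 0.01, "slide": [0.001, 0, 0.016], "spin": 0}
    - {"gripper": 0.01, "slide": [0.001, 0, 0.02], "spin": 0}
    - {"gripper": 0.01, "slide": [0.001, 0, 0.023], "spin": 0}
    - {"gripper": 0.01, "slide": [0.001, 0, 0.025], "spin": 0}
    - {"gripper": 0.01, "slide": [0.001, 0, 0.027], "spin": 0}
    - {"gripper": 0.01, "slide": [0.001, 0, 0.027], "spin": 0}

```text
time_s: 14.9
ee_pos: [0.3396, 0.3002, 0.224]
eef_rot: [3.142, 0.0, 3.141]
force: [-6.3, -2.9, 17.7]
grip_width: 0.0186
grip_force: 19.9
```

Request:
jog_arm:
  rows:
    - {"gripper": 0.01, "slide": [0, 0, -0.015], "spin": 0}
    - {"gripper": 0.01, "slide": [0, 0, -0.03], "spin": 0}
    - {"gripper": 0.01, "slide": [0, 0, -0.03], "spin": 0}

```text
time_s: 15.2
ee_pos: [0.3399, 0.3003, 0.2543]
eef_rot: [3.14, 0.002, 3.141]
force: [-0.2, 0.7, -1.7]
grip_width: 0.0188
grip_force: 20.0
```

```bash
cat > tilt.py <<'E'
import sys
from h import *
from scipy.optimize import least_squares
n=sys.argv[1]; K,T,im,d=snap("wrist"); o=telemetry.get_obs(); P=cloud(K,T,d); np.savez(n+".npz",im=im,d=d,P=P,K=K,T=T); save(im,n+".png")
r=finder.masks_of("pusher","wrist"); m=r[0]["region"]; 
Tt=np.eye(4); Tt[:3,:3]=Ro.from_euler("xyz",o["eef_rot"]).as_matrix(); Tt[:3,3]=o["ee_pos"]
g=Tt[:3,3]+Tt[:3,:3]@[0,0,.18]; near=np.linalg.norm(P-g,axis=-1)<.085
q=(P[m&(d>0)&near]-Tt[:3,3])@Tt[:3,:3]   # tool coords
# pusher profile (radius, height): signed distance to a revolved solid = foot+cone+stem
def sdf(p,a,c):
    h=(p-c)@a; rad=np.linalg.norm(p-c-h[:,None]*a,axis=1)
    def cyl(R,h0,h1):
        dx=np.stack([rad-R,abs(h-(h0+h1)/2)-(h1-h0)/2],1); return np.minimum(dx.max(1),0)+np.linalg.norm(np.maximum(dx,0),axis=1)
    return np.minimum(cyl(.025,0,.012),cyl(.0095,0,.07))
def model(v):
    th,ph,cx,cy,s=v; a=Ro.from_euler("xy",[ph,th]).apply([0,0,-1.]); return a,np.array([cx,cy,.18])-a*s
best=None
for th in (0,.3,.6,-.3):
    f=least_squares(lambda v:sdf(q,*model(v)),[th,0,0,0,.05],loss="soft_l1",f_scale=.002)
    if best is None or f.cost<best.cost: best=f
a,c=model(best.x); w=Tt[:3,:3]@a; b=Tt[:3,:3]@c+Tt[:3,3]
print(round(r[0]["confidence"],2),len(q),"tilt deg",np.degrees(np.arccos(w[2])).round(1),"axis",w.round(3),"foot centre",b.round(4),"offset from TCP",(b-Tt[:3,3]).round(4),"params",best.x.round(4),"med res",np.median(abs(sdf(q,a,c))).round(4))
print("tcp",np.round(o["ee_pos"],4),"t",o["time_s"],"grip",o["grip_force"],o["grip_width"])
E
python3 tilt.py w8
```

```text
0.89 5234 tilt deg 5.7 axis [-0.1   -0.001  0.995] foot centre [0.3388 0.2995 0.0414] offset from TCP [-0.0008 -0.0007 -0.2118] params [-0.0987 -0.0001  0.0042 -0.0008  0.032 ] med res 0.0008
tcp [0.3395 0.3002 0.2533] t 15.25 grip 19.98376333882618 0.018745626549871556
```

Run:
```python
from h import *
for n in ("w7","w8"):
    z=np.load(n+".npz"); P,d,im=z["P"],z["d"],z["im"]
    g=np.array([.34,.30]); m=(abs(P[...,1]-.30)<.004)&(abs(P[...,0]-.34)<.05)&(P[...,2]>0.0)&(d>0)
    p=P[m]; o=np.argsort(p[:,0])
    xs=np.arange(.30,.385,.005)
    print(n,[(round(x,3),np.round([p[abs(p[:,0]-x)<.0025][:,2].min(),p[abs(p[:,0]-x)<.0025][:,2].max()],3).tolist()) for x in xs if (abs(p[:,0]-x)<.0025).any()])
a,b=[cv2.resize(np.load(n+".npz")["im"][200:400,190:450],(400,308)) for n in ("w7","w8")]
save(np.hstack([a,b]),"z8.png")
```

```text
w7 [(np.float64(0.31), [0.162, 0.166]), (np.float64(0.315), [0.023, 0.188]), (np.float64(0.32), [0.031, 0.186]), (np.float64(0.325), [0.031, 0.177]), (np.float64(0.33), [0.033, 0.092]), (np.float64(0.335), [0.089, 0.092]), (np.float64(0.34), [0.089, 0.092]), (np.float64(0.345), [0.088, 0.092]), (np.float64(0.35), [0.088, 0.09])]
w8 [(np.float64(0.31), [0.166, 0.17]), (np.float64(0.315), [0.029, 0.191]), (np.float64(0.32), [0.038, 0.19]), (np.float64(0.325), [0.039, 0.181]), (np.float64(0.33), [0.042, 0.1]), (np.float64(0.335), [0.098, 0.101]), (np.float64(0.34), [0.097, 0.101])]
```

View pics/z8.png

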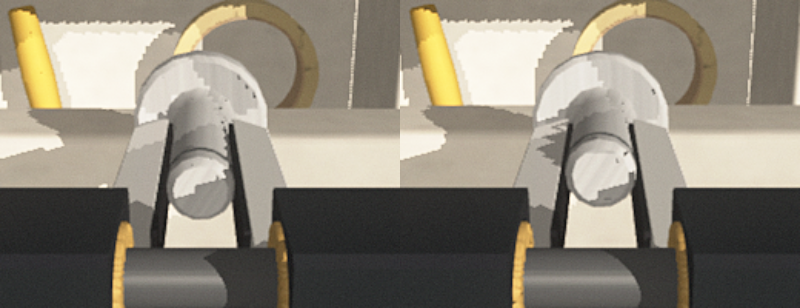

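Run:
```python
from h import *
z=np.load("w1.npz"); P,d=z["P"],z["d"]
for x in np.arange(.2,.36,.02):
    print(x.round(2),[ (float(P[(abs(P[...,1]-y)<.01)&(abs(P[...,0]-x)<.01)&(d>0)][:,2].max().round(3)) if ((abs(P[...,1]-y)<.01)&(abs(P[...,0]-x)<.01)&(d>0)).any() else None) for y in np.arange(.2,.42,.02)])
```

```text
0.2 [None, None, None, None, None, None, None, None, None, None, None]
0.22 [-0.083, -0.084, -0.084, -0.083, None, None, None, None, None, None, None]
0.24 [-0.046, -0.046, -0.046, -0.046, -0.046, -0.046, -0.046, -0.046, -0.046, -0.046, -0.046]
0.26 [-0.045, -0.044, -0.045, -0.045, -0.044, -0.045, -0.045, -0.044, -0.045, -0.044, -0.045]
0.28 [-0.156, -0.156, -0.156, -0.156, -0.156, -0.155, -0.156, -0.156, -0.155, -0.155, -0.06]
0.3 [-0.156, -0.155, -0.156, -0.156, -0.156, -0.155, -0.156, -0.156, -0.155, -0.155, -0.061]
0.32 [-0.156, -0.155, -0.156, -0.156, -0.155, -0.131, -0.131, -0.131, -0.131, -0.156, -0.061]
0.34 [-0.138, -0.155, -0.155, -0.155, -0.131, -0.131, -0.133, -0.133, -0.13, -0.131, -0.061]
```

The drawer space in front of the edge is free, so I use the table's front face to push the foot sideways, which gives a longer lever.

Request:
jog_arm:
  rows:
    - {"gripper": 0.01, "slide": [0.013, 0, 0], "spin": 0}
    - {"gripper": 0.01, "slide": [0.013, 0, 0.03], "spin": 0}
    - {"gripper": 0.01, "slide": [0.013, 0, 0.0415], "spin": 0}
    - {"gripper": 0.01, "slide": [0.013, 0, 0.0415], "spin": 0}
    - {"gripper": 0.01, "slide": [0.006, 0, 0.0415], "spin": 0}
    - {"gripper": 0.01, "slide": [0, 0, 0.0415], "spin": 0}
    - {"gripper": 0.01, "slide": [-0.005, 0, 0.0415], "spin": 0}
    - {"gripper": 0.01, "slide": [-0.01, 0, 0.0415], "spin": 0}

```text
time_s: 16.1
ee_pos: [0.3498, 0.3004, 0.2122]
eef_rot: [3.141, 0.001, -3.142]
force: [-1.0, 0.1, 1.0]
grip_width: 0.0163
grip_force: 19.4
```

```bash
sed -i 's/def model(v):/def model(v):\n    v=np.r_[v,S]/; s/\[th,0,0,0,.05\]/[th,0,0,0]/; s/^best=None/S=float(sys.argv[2]); best=None/' tilt.py; python3 tilt.py w9 0.0455
```

```text
0.91 7786 tilt deg 11.1 axis [ 0.193 -0.002  0.981] foot centre [ 0.3291  0.2996 -0.0124] offset from TCP [-0.0212 -0.0009 -0.2247] params [ 0.1952 -0.0008  0.0127 -0.0011] med res 0.001
tcp [0.3503 0.3004 0.2123] t 16.15 grip 19.40137641504407 0.015715361505412747
```

Request:
jog_arm:
  rows:
    - {"gripper": 0.01, "slide": [0, 0, -0.006], "spin": 0}
    - {"gripper": 0.01, "slide": [0, 0, -0.016], "spin": 0}
    - {"gripper": 0.01, "slide": [0, 0, -0.026], "spin": 0}
    - {"gripper": 0.01, "slide": [-0.002, 0, -0.034], "spin": 0}

```text
time_s: 16.6
ee_pos: [0.3511, 0.3004, 0.2468]
eef_rot: [3.141, 0.001, -3.141]
force: [-0.8, -0.6, -1.7]
grip_width: 0.0161
grip_force: 19.5
```

Request:
jog_arm:
  rows:
    - {"gripper": 0.01, "slide": [-0.003, 0, -0.001], "spin": 0}
    - {"gripper": 0.01, "slide": [-0.009, 0, -0.001], "spin": 0}
    - {"gripper": 0.01, "slide": [-0.018, 0, -0.001], "spin": 0}
    - {"gripper": 0.01, "slide": [-0.029, 0, -0.001], "spin": 0}
    - {"gripper": 0.01, "slide": [-0.041, 0, -0.001], "spin": 0}
    - {"gripper": 0.01, "slide": [-0.052, 0, -0.001], "spin": 0}
    - {"gripper": 0.01, "slide": [-0.061, 0, -0.001], "spin": 0}
    - {"gripper": 0.01, "slide": [-0.066, 0, -0.001], "spin": 0}

```text
time_s: 17.4
ee_pos: [0.418, 0.3002, 0.2462]
eef_rot: [-3.141, -0.0, 3.141]
force: [0.3, -0.5, -0.8]
grip_width: 0.0163
grip_force: 19.5
```

```bash
python3 tilt.py w10 0.0455
```

```text
0.8 7412 tilt deg 8.5 axis [ 0.147 -0.001  0.989] foot centre [0.3999 0.2992 0.0213] offset from TCP [-0.0183 -0.001  -0.225 ] params [ 0.148  -0.0013  0.0117 -0.0011] med res 0.0008
tcp [0.4182 0.3002 0.2463] t 17.45 grip 19.534151930711232 0.016027675283479644
```

View pics/w10.png

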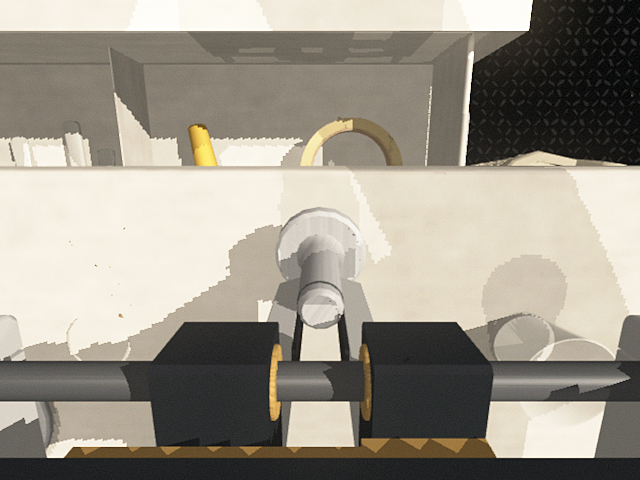

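The pusher (320,260) is now back over the table, leaning slightly and off-centre in the pads. I set it down, regrasp, and instead prop its foot on a blue disc's edge so it takes the tilt by itself.

Request:
jog_arm:
  rows:
    - {"gripper": 0.01, "slide": [0, 0, 0.01], "spin": 0}
    - {"gripper": 0.01, "slide": [0, 0, 0.0175], "spin": 0}
    - {"gripper": 0.01, "slide": [0, 0, 0.0185], "spin": 0}
    - {"gripper": 0.06, "slide": [0, 0, 0.0185], "spin": 0}
    - {"gripper": 0.06, "slide": [0, 0, 0.0185], "spin": 0}
    - {"gripper": 0.06, "slide": [0, 0, 0.0185], "spin": 0}
    - {"gripper": 0.06, "slide": [0, 0, 0.0185], "spin": 0}

```text
time_s: 18.2
ee_pos: [0.4171, 0.3003, 0.2279]
eef_rot: [-3.142, -0.0, -3.141]
force: [-0.0, 0.6, -0.8]
grip_width: 0.0446
grip_force: 0.0
```

```bash
python3 tilt.py w11 0.05; python3 d.py w11b wrist pusher:.006
```

```text
0.78 6846 tilt deg 3.9 axis [ 0.068 -0.001  0.998] foot centre [ 0.3965  0.2991 -0.0019] offset from TCP [-0.0206 -0.0012 -0.2299] params [ 0.0677 -0.0012  0.0172 -0.0012] med res 0.0021
tcp [0.4171 0.3003 0.2279] t 18.25 grip 0.0 0.04901233183445926
[0.4171 0.3003 0.2279] 18.35
pusher 0.86 circ (0.4050 0.2992) r 0.0310 ell [403.  299.1] [48.9 59.9] rgb [201 196 187] z 0.0137 px [319. 253.]
```

Request:
jog_arm:
  rows:
    - {"gripper": 0.06, "slide": [0.0185, 0.001, -0.002], "spin": 0}
    - {"gripper": 0.06, "slide": [0.0185, 0.001, -0.002], "spin": 0}
    - {"gripper": 0.01, "slide": [0.0185, 0.001, -0.002], "spin": 0}
    - {"gripper": 0.01, "slide": [0.0185, 0.001, -0.002], "spin": 0}
    - {"gripper": 0.01, "slide": [0.0185, 0.001, -0.002], "spin": 0}
    - {"gripper": 0.01, "slide": [0.0185, 0.001, -0.002], "spin": 0}
    - {"gripper": 0.01, "slide": [0.0185, 0.001, -0.002], "spin": 0}
    - {"gripper": 0.01, "slide": [0.0185, 0.001, -0.002], "spin": 0}
  squeeze: 30

```text
time_s: 19.2
ee_pos: [0.3987, 0.3012, 0.2298]
eef_rot: [-3.141, -0.0, -3.141]
force: [-0.1, -0.3, -2.0]
grip_width: 0.0185
grip_force: 30.0
```

```bash
python3 tilt.py w12 0.05;  python3 -c "
from h import *
go(.389,-.05,.27,np.pi)"
```

```text
0.61 5494 tilt deg 2.0 axis [0.034 0.004 0.999] foot centre [ 3.976e-01  2.999e-01 -2.000e-04] offset from TCP [-0.001  -0.0013 -0.23  ] params [ 0.0342  0.0038 -0.0007 -0.0011] med res 0.0007
tcp [0.3986 0.3013 0.2298] t 19.25 grip 29.99394196409412 0.018110828041859813
slide [0.0097, -0.3513, -0.0401] spin 0.0 t 19.3 q [0.57, 0.42, 1.82, -0.0, 0.91, -1.0]
```

Request:
jog_arm:
  rows:
    - {"gripper": 0.01, "slide": [0, 0, -0.03], "spin": 0}
    - {"gripper": 0.01, "slide": [0.008, -0.04, -0.045], "spin": 0}
    - {"gripper": 0.01, "slide": [0.008, -0.35, -0.045], "spin": 0}
    - {"gripper": 0.01, "slide": [0.008, -0.35, -0.045], "spin": 0}
    - {"gripper": 0.01, "slide": [0.008, -0.35, -0.045], "spin": 0}
    - {"gripper": 0.01, "slide": [0.008, -0.35, -0.045], "spin": 0}
    - {"gripper": 0.01, "slide": [0.008, -0.35, -0.045], "spin": 0}
    - {"gripper": 0.01, "slide": [0.008, -0.35, -0.045], "spin": 0}

```text
time_s: 20.1
ee_pos: [0.3901, -0.0406, 0.2751]
eef_rot: [-3.141, 0.001, -3.141]
force: [2.1, 0.1, -1.8]
grip_width: 0.0181
grip_force: 30.0
```

Request:
jog_arm:
  rows:
    - {"gripper": 0.01, "slide": [0, -0.025, 0], "spin": 0}
    - {"gripper": 0.01, "slide": [0, -0.025, 0], "spin": 0}

```text
time_s: 20.3
ee_pos: [0.3905, -0.0661, 0.275]
eef_rot: [-3.141, 0.0, 3.138]
force: [-0.3, 0.6, -0.1]
grip_width: 0.018
grip_force: 30.0
```

```bash
python3 tilt.py w13 0.05; python3 d.py w13b wrist wide_disc:.008;python3 d.py s13b side wide_disc:.008;  python3 -c "
from h import *
go(.391,-.05,.24,np.pi)"
```

```text
0.58 5407 tilt deg 2.2 axis [0.038 0.003 0.999] foot centre [ 0.3894 -0.0673  0.0449] offset from TCP [-0.0011 -0.0026 -0.23  ] params [ 0.0378  0.0029 -0.0008 -0.0025] med res 0.0008
tcp [ 0.3905 -0.0647  0.2749] t 20.35 grip 29.99353959776272 0.018058011707079838
[ 0.3906 -0.0632  0.2749] 20.45
wide_disc 0.88 circ (0.4373 -0.1687) r 0.0345 ell [ 430.9 -170.5] [46.1 72.9] rgb [ 60  97 183] z 0.0167 px [175. 311.]
wide_disc 0.88 circ (0.4613 -0.0616) r 0.0158 ell [459.8 -59.5] [18.9 28.7] rgb [ 82 122 212] z 0.0169 px [327. 349.]
wide_disc 0.55 circ (0.5236 0.0830) r 0.0188 ell [521.4  82. ] [ 9.3 36.7] rgb [233 228 220] z 0.0252 px [508. 419.]
[ 0.3907 -0.0628  0.2749] 20.55
wide_disc 0.87 circ (0.4357 -0.0483) r 0.0316 ell [435.2 -48.2] [52.6 62. ] rgb [ 74 102 168] z 0.0157 px [253. 265.]
wide_disc 0.65 circ (0.4355 -0.1658) r 0.0314 ell [ 435.2 -166.6] [55.6 61.4] rgb [ 67  89 146] z 0.0157 px [231. 303.]
wide_disc 0.65 circ (0.6903 0.0847) r 0.0326 ell [690.9  85.2] [57.9 62.9] rgb [ 79 107 177] z 0.0153 px [363. 263.]
wide_disc 0.43 circ (0.5226 0.0560) r 0.0319 ell [520.7  58.2] [54.5 64.1] rgb [145 138 130] z 0.0222 px [301. 249.]
slide [-0.0003, 0.0128, 0.0349] spin 0.002 t 20.6 q [-0.25, 0.13, 2.07, 0.0, 0.94, -1.82]
```

Request:
jog_arm:
  rows:
    - {"gripper": 0.01, "slide": [0.002, 0.013, 0], "spin": 0.14}
    - {"gripper": 0.01, "slide": [0.002, 0.013, 0], "spin": 0.28}
    - {"gripper": 0.01, "slide": [0.002, 0.013, 0], "spin": 0.42}
    - {"gripper": 0.01, "slide": [0.002, 0.013, 0], "spin": 0.56}
    - {"gripper": 0.01, "slide": [0.002, 0.013, 0], "spin": 0.7}
    - {"gripper": 0.01, "slide": [0.002, 0.013, 0], "spin": 0.84}
    - {"gripper": 0.01, "slide": [0.002, 0.013, 0], "spin": 0.98}
    - {"gripper": 0.01, "slide": [0.002, 0.013, 0], "spin": 1.12}

```text
time_s: 21.4
ee_pos: [0.3887, -0.0499, 0.2749]
eef_rot: [-3.142, -0.0, 2.018]
force: [-0.3, 0.3, -1.6]
grip_width: 0.0185
grip_force: 30.0
```

Request:
jog_arm:
  rows:
    - {"gripper": 0.01, "slide": [0, 0, 0], "spin": 0.14}
    - {"gripper": 0.01, "slide": [0, 0, 0], "spin": 0.28}
    - {"gripper": 0.01, "slide": [0, 0, 0], "spin": 0.42}
    - {"gripper": 0.01, "slide": [0, 0, 0], "spin": 0.45}

```text
time_s: 21.8
ee_pos: [0.3887, -0.05, 0.2749]
eef_rot: [3.142, -0.0, 1.57]
force: [0.7, 0.1, -1.9]
grip_width: 0.0183
grip_force: 30.0
```

```bash
python3 tilt.py w14 0.05; python3 d.py s14 side wide_disc:.008 | head -2;  python3 -c "
from h import *
go(.389,-.0495,.2465,np.pi/2)"
```

```text
0.75 5521 tilt deg 1.8 axis [ 0.001 -0.032  0.999] foot centre [ 0.3893 -0.049   0.0449] offset from TCP [ 0.0006  0.0011 -0.23  ] params [ 0.0316  0.0013 -0.0005  0.0007] med res 0.0007
tcp [ 0.3887 -0.0501  0.2749] t 21.85 grip 29.993932672896335 0.01856995765034008
[ 0.3887 -0.0503  0.2749] 21.95
wide_disc 0.78 circ (0.6918 0.0849) r 0.0330 ell [691.7  84.5] [58.3 64.2] rgb [ 78 106 174] z 0.0149 px [363. 263.]
slide [0.0009, 0.0003, 0.0284] spin 0.005 t 22.0 q [-0.22, 0.12, 2.08, 0.0, 0.94, -0.23]
```

Request:
jog_arm:
  rows:
    - {"gripper": 0.01, "slide": [0, -0.001, 0.015], "spin": 0}
    - {"gripper": 0.01, "slide": [0, -0.001, 0.025], "spin": 0}
    - {"gripper": 0.01, "slide": [0, -0.001, 0.0285], "spin": 0}
    - {"gripper": 0.01, "slide": [0, -0.001, 0.0285], "spin": 0}
    - {"gripper": 0.02, "slide": [0, -0.001, 0.0285], "spin": 0}
    - {"gripper": 0.022, "slide": [0, -0.001, 0.0285], "spin": 0}
    - {"gripper": 0.025, "slide": [0, -0.001, 0.0285], "spin": 0}
    - {"gripper": 0.028, "slide": [0, -0.001, 0.0285], "spin": 0}

```text
time_s: 22.8
ee_pos: [0.3877, -0.0507, 0.2466]
eef_rot: [3.141, 0.0, 1.572]
force: [-0.4, 0.2, -0.7]
grip_width: 0.0275
grip_force: 0.2
```

Request:
jog_arm:
  rows:
    - {"gripper": 0.031, "slide": [0, 0, 0], "spin": 0}
    - {"gripper": 0.034, "slide": [0, 0, 0], "spin": 0}
    - {"gripper": 0.037, "slide": [0, 0, 0], "spin": 0}
    - {"gripper": 0.04, "slide": [0, 0, 0], "spin": 0}
    - {"gripper": 0.043, "slide": [0, 0, 0], "spin": 0}
    - {"gripper": 0.046, "slide": [0, 0, 0], "spin": 0}
    - {"gripper": 0.049, "slide": [0, 0, 0], "spin": 0}

```text
time_s: 23.5
ee_pos: [0.3877, -0.0507, 0.2464]
eef_rot: [3.142, 0.0, 1.572]
force: [-1.0, 0.2, -0.2]
grip_width: 0.0488
grip_force: 0.2
```

```bash
sed -i 's/^S=float(sys.argv\[2\]); //; s/^def model(v):/S=float(sys.argv[2])\ndef model(v):/' tilt.py; grep -n "S=" tilt.py; python3 tilt.py w15 0.05; python3 d.py s15 side pusher:.02
```

```text
15:S=float(sys.argv[2])
0.66 6808 tilt deg 2.9 axis [-0.045 -0.024  0.999] foot centre [ 0.3821 -0.0507  0.0165] offset from TCP [-0.0056 -0.     -0.2299] params [ 0.0244 -0.045  -0.0012 -0.0079] med res 0.0022
tcp [ 0.3877 -0.0507  0.2464] t 23.55 grip 0.18922880699392408 0.048918564495718256
[ 0.3877 -0.0507  0.2464] 23.65
pusher 0.77 circ (0.3755 -0.0486) r 0.0345 ell [380.4 -53.8] [33.2 67.4] rgb [127 122 115] z 0.0276 px [233. 256.]
```

View pics/w15.png

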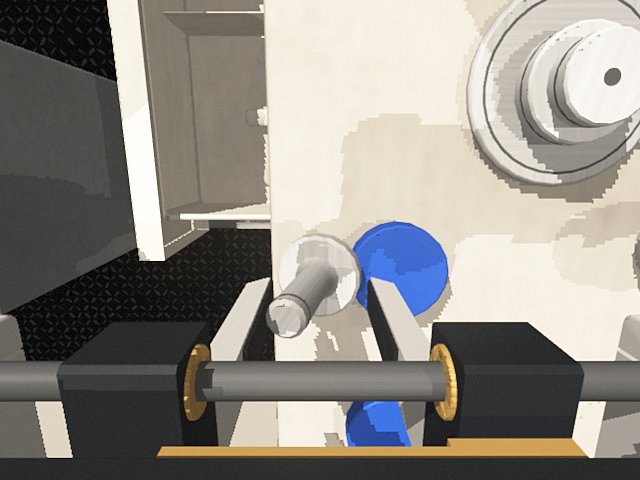

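The pusher (stem top (287,315), foot (320,275)) leans to −x, propped on the blue disc (400,268); the stack at (600,80) is untouched. I open on until it stands by itself.

Request:
jog_arm:
  rows:
    - {"gripper": 0.052, "slide": [0, 0, 0], "spin": 0}
    - {"gripper": 0.055, "slide": [0, 0, 0], "spin": 0}
    - {"gripper": 0.058, "slide": [0, 0, 0], "spin": 0}
    - {"gripper": 0.062, "slide": [0, 0, 0], "spin": 0}
    - {"gripper": 0.066, "slide": [0, 0, 0], "spin": 0}
    - {"gripper": 0.07, "slide": [0, 0, 0], "spin": 0}

```text
time_s: 24.3
ee_pos: [0.3877, -0.0507, 0.2464]
eef_rot: [3.141, 0.0, 1.572]
force: [-0.6, -0.5, 0.0]
grip_width: 0.0691
grip_force: 0.0
```

```bash
cat > tilt.py <<'E'
import sys
from h import *
from scipy.optimize import least_squares
# tilt.py name gx gy gz gtilt_x gtilt_y : free 5-dof fit in world coordinates from a rough guess (foot centre, horizontal axis components)
n=sys.argv[1]; g=np.array([float(x) for x in sys.argv[2:7]])
K,T,im,d=snap("wrist"); o=telemetry.get_obs(); P=cloud(K,T,d); np.savez(n+".npz",im=im,d=d,P=P,K=K,T=T)
r=finder.masks_of("pusher","wrist"); m=r[0]["region"]
def unpack(v): a=np.array([v[3],v[4],1]); return a/np.linalg.norm(a),v[:3]
def sdf(p,a,c):
    h=(p-c)@a; rad=np.linalg.norm(p-c-h[:,None]*a,axis=1)
    def cyl(R,h0,h1):
        dx=np.stack([rad-R,abs(h-(h0+h1)/2)-(h1-h0)/2],1); return np.minimum(dx.max(1),0)+np.linalg.norm(np.maximum(dx,0),axis=1)
    return np.minimum(cyl(.025,0,.012),cyl(.0095,0,.07))
a,c=unpack(g); q=P[m&(d>0)]; q=q[np.linalg.norm(q-c-.03*a,axis=1)<.065]
f=min((least_squares(lambda v:sdf(q,*unpack(v)),g+[0,0,0,dx,dy],loss="soft_l1",f_scale=.0015,x_scale=[.01,.01,.01,.3,.3]) for dx in (-.2,0,.2) for dy in (-.1,.1)),key=lambda f:f.cost)
a,c=unpack(f.x)
print(round(r[0]["confidence"],2),len(q),"tilt",np.degrees(np.arccos(a[2])).round(1),"az",np.degrees(np.arctan2(a[1],a[0])).round(1),"axis",a.round(3),"foot",c.round(4),"res",np.median(abs(sdf(q,a,c))).round(4))
print("stem at s=.045",(c+.045*a).round(4),"tcp",np.round(o["ee_pos"],4),"rel foot",(c-o["ee_pos"]).round(4),"t",round(o["time_s"],2),"grip",round(o["grip_force"],1),round(o["grip_width"],4))
E
python3 tilt.py w16 .387 -.05 .01 -.4 0; python3 d.py s16 side pusher:.02 wide_disc:.008 | cut -c1-150
```

```text
0.74 6817 tilt 22.7 az -178.1 axis [-0.386 -0.013  0.922] foot [ 0.3895 -0.0509  0.0096] res 0.0003
stem at s=.045 [ 0.3721 -0.0515  0.0511] tcp [ 0.3877 -0.0507  0.2465] rel foot [ 1.700e-03 -2.000e-04 -2.369e-01] t 24.35 grip 0.0 0.0697
[ 0.3877 -0.0507  0.2464] 24.45
pusher 0.81 circ (0.3731 -0.0497) r 0.0386 ell [379.1 -52.1] [41.1 76.1] rgb [129 123 116] z 0.0262 px [233. 256.]
wide_disc 0.85 circ (0.4360 -0.0514) r 0.0327 ell [436.8 -53. ] [55.3 63.7] rgb [ 73 101 168] z 0.0152 px [253. 267.]
wide_disc 0.84 circ (0.6930 0.0847) r 0.0339 ell [692.   84.1] [59.8 65.9] rgb [ 82 108 174] z 0.0150 px [363. 263.]
wide_disc 0.7 circ (0.4355 -0.1656) r 0.0331 ell [ 434. -167.] [56.5 64.5] rgb [ 71  97 161] z 0.0158 px [230. 303.]
wide_disc 0.67 circ (0.5692 -0.3780) r 0.0314 ell [ 569.  -377.1] [58.9 59.8] rgb [ 65  83 131] z 0.0161 px [235. 402.]
```

Request:
jog_arm:
  rows:
    - {"gripper": 0.08, "slide": [0, 0, 0], "spin": 0}
    - {"gripper": 0.088, "slide": [0, 0, 0], "spin": 0}
    - {"gripper": 0.088, "slide": [0, 0, -0.02], "spin": 0}
    - {"gripper": 0.088, "slide": [0, 0, -0.055], "spin": 0}
    - {"gripper": 0.07, "slide": [0, 0, -0.065], "spin": -0.14}
    - {"gripper": 0.07, "slide": [0, -0.016, -0.065], "spin": -0.28}
    - {"gripper": 0.07, "slide": [0, -0.016, -0.065], "spin": -0.42}
    - {"gripper": 0.07, "slide": [0, -0.016, -0.065], "spin": -0.56}

```text
time_s: 25.35
ee_pos: [0.3714, -0.0507, 0.3116]
eef_rot: [3.141, 0.0, 2.137]
force: [-0.5, 0.4, -0.3]
grip_width: 0.0701
grip_force: 0.0
```

Request:
jog_arm:
  rows:
    - {"gripper": 0.07, "slide": [0, 0, 0], "spin": -0.14}
    - {"gripper": 0.07, "slide": [0, 0, 0], "spin": -0.28}
    - {"gripper": 0.07, "slide": [0, 0, 0], "spin": -0.42}
    - {"gripper": 0.07, "slide": [0, 0, 0], "spin": -0.56}
    - {"gripper": 0.07, "slide": [0, 0, 0], "spin": -0.7}
    - {"gripper": 0.07, "slide": [0, 0, 0], "spin": -0.84}
    - {"gripper": 0.07, "slide": [0, 0, 0], "spin": -0.98}
    - {"gripper": 0.07, "slide": [0, 0, 0], "spin": -1.01}

```text
time_s: 26.15
ee_pos: [0.3716, -0.0507, 0.3114]
eef_rot: [-3.142, 0.0, -3.136]
force: [0.2, -0.0, 0.3]
grip_width: 0.0699
grip_force: 0.0
```

```bash
python3 tilt.py w17 .389 -.05 .01 -.4 0;  python3 -c "
from h import *
go(.3714,-.0515,.2335,np.pi)"
```

```text
0.74 3152 tilt 22.9 az -177.7 axis [-0.389 -0.016  0.921] foot [ 0.3904 -0.0508  0.0099] res 0.0005
stem at s=.045 [ 0.3729 -0.0516  0.0513] tcp [ 0.3717 -0.0507  0.3114] rel foot [ 1.870e-02 -1.000e-04 -3.016e-01] t 26.2 grip 0.0 0.0701
slide [0.0003, -0.0008, 0.0779] spin 0.001 t 26.25 q [-0.23, 0.02, 2.08, 0.0, 1.04, -1.8]
```

Request:
jog_arm:
  rows:
    - {"gripper": 0.07, "slide": [0, -0.001, 0.04], "spin": 0}
    - {"gripper": 0.07, "slide": [0, -0.001, 0.07], "spin": 0}
    - {"gripper": 0.05, "slide": [0, -0.001, 0.078], "spin": 0}
    - {"gripper": 0.03, "slide": [0, -0.001, 0.078], "spin": 0}
    - {"gripper": 0.026, "slide": [0, -0.001, 0.078], "spin": 0}
    - {"gripper": 0.024, "slide": [0, -0.001, 0.078], "spin": 0}
    - {"gripper": 0.022, "slide": [0, -0.001, 0.078], "spin": 0}
    - {"gripper": 0.01, "slide": [0, -0.001, 0.078], "spin": 0}
  squeeze: 30

```text
time_s: 27.05
ee_pos: [0.3718, -0.0518, 0.234]
eef_rot: [-3.141, 0.001, -3.141]
force: [0.4, -0.5, 0.6]
grip_width: 0.0256
grip_force: 0.0
```

Request:
jog_arm:
  rows:
    - {"gripper": 0.01, "slide": [0, 0, 0], "spin": 0}
    - {"gripper": 0.01, "slide": [0, 0, 0], "spin": 0}
    - {"gripper": 0.01, "slide": [0, 0, -0.015], "spin": 0}
    - {"gripper": 0.01, "slide": [0, 0, -0.045], "spin": 0}
    - {"gripper": 0.01, "slide": [0, 0, -0.08], "spin": 0}
    - {"gripper": 0.01, "slide": [0, 0, -0.08], "spin": 0}

```text
time_s: 27.65
ee_pos: [0.3722, -0.0518, 0.3167]
eef_rot: [-3.14, 0.006, -3.141]
force: [-0.6, -0.3, -1.6]
grip_width: 0.0186
grip_force: 30.0
```

```bash
python3 tilt.py w18 .390 -.05 .09 -.4 0
```

```text
0.94 3540 tilt 22.8 az -179.0 axis [-0.387 -0.007  0.922] foot [ 0.3916 -0.0529  0.0928] res 0.0005
stem at s=.045 [ 0.3742 -0.0532  0.1343] tcp [ 0.3718 -0.0517  0.3146] rel foot [ 0.0198 -0.0012 -0.2218] t 27.7 grip 30.0 0.0181
```

Request:
jog_arm:
  rows:
    - {"gripper": 0.01, "slide": [0, 0, -0.02], "spin": 0}
    - {"gripper": 0.01, "slide": [0, 0, -0.05], "spin": -0.04}
    - {"gripper": 0.01, "slide": [-0.02, 0.02, -0.08], "spin": -0.08}
    - {"gripper": 0.01, "slide": [-0.045, 0.045, -0.1], "spin": -0.12}
    - {"gripper": 0.01, "slide": [-0.07, 0.07, -0.115], "spin": -0.16}
    - {"gripper": 0.01, "slide": [-0.095, 0.095, -0.12], "spin": -0.16}
    - {"gripper": 0.01, "slide": [-0.12, 0.12, -0.12], "spin": -0.16}
    - {"gripper": 0.01, "slide": [-0.14, 0.14, -0.12], "spin": -0.16}

```text
time_s: 28.55
ee_pos: [0.5129, 0.0898, 0.4312]
eef_rot: [3.141, -0.003, -2.981]
force: [-0.2, -0.3, -1.5]
grip_width: 0.0186
grip_force: 30.0
```

```bash
python3 -c "
from h import *
go(.615,.187,.433,np.radians(190))"
```

```text
slide [-0.1163, 0.0796, -0.0021] spin -0.014 t 28.55 q [0.1, 0.21, 1.57, 0.0, 1.36, -1.63]
```

Request:
jog_arm:
  rows:
    - {"gripper": 0.01, "slide": [-0.02, 0.013, -0.002], "spin": -0.014}
    - {"gripper": 0.01, "slide": [-0.045, 0.03, -0.002], "spin": -0.014}
    - {"gripper": 0.01, "slide": [-0.07, 0.047, -0.002], "spin": -0.014}
    - {"gripper": 0.01, "slide": [-0.09, 0.061, -0.002], "spin": -0.014}
    - {"gripper": 0.01, "slide": [-0.105, 0.072, -0.002], "spin": -0.014}
    - {"gripper": 0.01, "slide": [-0.113, 0.078, -0.002], "spin": -0.014}
    - {"gripper": 0.01, "slide": [-0.116, 0.08, -0.002], "spin": -0.014}
    - {"gripper": 0.01, "slide": [-0.116, 0.08, -0.002], "spin": -0.014}

```text
time_s: 29.35
ee_pos: [0.6135, 0.1857, 0.4344]
eef_rot: [-3.141, -0.001, -2.967]
force: [-0.4, -0.6, -2.1]
grip_width: 0.0185
grip_force: 30.0
```

```bash
python3 tilt.py w19 .634 .189 .21 -.38 -.06; python3 d.py s19 side pusher:.23 camera_head:.1 glass_jar:.04 tape_roll:.024 tumbler:.025 narrow_disc:.032 wide_disc:.016| cut -c1-150
```

```text
0.76 3545 tilt 22.3 az -170.1 axis [-0.374 -0.065  0.925] foot [0.6313 0.1878 0.2104] res 0.0005
stem at s=.045 [0.6144 0.1849 0.2521] tcp [0.6133 0.1854 0.4349] rel foot [ 0.018   0.0024 -0.2245] t 29.4 grip 30.0 0.0181
[0.6131 0.1852 0.4355] 29.5
pusher 0.53 circ (0.6330 0.1752) r 0.0258 ell [634.  171.7] [33.7 50.4] rgb [140 134 125] z 0.2218 px [362. 184.]
camera_head 0.81 circ (0.6869 0.1869) r 0.0374 ell [683.8 189.1] [44.5 73.5] rgb [122 119 110] z 0.1010 px [380. 214.]
glass_jar 0.77 circ (0.6154 -0.0325) r 0.0436 ell [613.5 -31.2] [55.7 83.8] rgb [168 157 141] z 0.0526 px [317. 283.]
glass_jar 0.54 circ (0.6794 0.2217) r 0.0387 ell [675.  222.8] [46.  76.2] rgb [121 118 109] z 0.1009 px [380. 215.]
tape_roll 0.88 circ (0.6314 0.3809) r 0.0647 ell [628.  380.3] [ 95.5 129.1] rgb [140 117  85] z 0.0321 px [385. 168.]
narrow_disc 0.65 circ (0.5219 0.0541) r 0.0259 ell [522.4  54.1] [42.7 49.9] rgb [217 211 201] z 0.0387 px [300. 243.]
wide_disc 0.97 circ (0.4365 -0.0537) r 0.0330 ell [436.  -54.2] [58.6 64.2] rgb [ 85 114 185] z 0.0153 px [252. 266.]
wide_disc 0.72 circ (0.6928 0.0815) r 0.0330 ell [692.6  81.7] [59.1 64.7] rgb [ 85 111 179] z 0.0148 px [363. 263.]
wide_disc 0.68 circ (0.5715 -0.3779) r 0.0306 ell [ 571.3 -378. ] [54.8 60. ] rgb [ 71 102 173] z 0.0161 px [235. 402.]
wide_disc 0.59 circ (0.5272 0.0510) r 0.0300 ell [525.2  52.3] [48.8 54.5] rgb [162 154 145] z 0.0232 px [302. 250.]
```

Foot is within about 4 mm and 1° of the target; one small trim, settle, hand in.

Request:
jog_arm:
  rows:
    - {"gripper": 0.01, "slide": [-0.003, 0.001, 0.001], "spin": 0}
    - {"gripper": 0.01, "slide": [-0.003, 0.001, 0.001], "spin": 0}
    - {"gripper": 0.01, "slide": [-0.003, 0.001, 0.001], "spin": 0}
    - {"gripper": 0.01, "slide": [-0.003, 0.001, 0.001], "spin": 0}
    - {"gripper": 0.01, "slide": [-0.003, 0.001, 0.001], "spin": 0}
    - {"gripper": 0.01, "slide": [-0.003, 0.001, 0.001], "spin": 0}

```text
time_s: 30.45
ee_pos: [0.6162, 0.1873, 0.4345]
eef_rot: [-3.142, 0.0, -2.967]
force: [0.7, 0.0, -1.4]
grip_width: 0.0186
grip_force: 30.0
```

```bash
python3 tilt.py w20 .634 .189 .21 -.38 -.06; python3 -c "
from h import *
print(workorder.hand_in())"
```

```text
0.72 24 tilt 8.2 az -176.6 axis [-0.142 -0.008  0.99 ] foot [0.6323 0.1889 0.2128] res 0.0001
stem at s=.045 [0.6259 0.1885 0.2573] tcp [0.6162 0.1873 0.4345] rel foot [ 0.0162  0.0016 -0.2217] t 30.5 grip 30.0 0.0184
the job is handed in; nothing more can be done
None
```

The job is handed in at about 31 s with no verdict returned: both discs are stacked on the plate, and the pusher is held still with its foot about 4 mm from the focus point and within about 1° of the line of sight before a final 3 mm trim (the re-check after that trim found too few points to confirm it).

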